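# Needle station: gauge the gap, then spot each slide carrier

## Task

Check the needle station first: slide the gap gauge's blade flat on the stage into the gap under the gauge pad until its red line is level with the pad's front face, then lay the gauge back fully on its mat. Then spot every slide carrier that is there, in the order white, yellow, blue: put it on the stage, slide it so that the needle tip stands over its red dot, let go, press the green button fully down with the carrier lying so, and lay the carrier flat in the tray. Do not bump the needle, and leave the roll of tape and the dish where they are.

Things in the scene. Friction and masses are not known exactly. Their poses are not given: they have to be found in the camera images.
- station: fixed needle station: stage plate 6 mm thick, x -130..20, y -115..115 mm in its frame; origin on the worktop under the needle tip, +x away from the robot, +y left. A column (x 36..60, y 12..52 mm, 161 mm high) has two arms 110..134 mm up, ending at x = -12: the right holds the needle, the left the gauge pad, a dark block 40 x 30 mm, underside 9 mm above the stage. Open above for x < -15 mm
- needle: the fixed needle, upright, 2.4 mm thick, with orange hub and clear syringe barrel; origin at its tip, 18 mm above the worktop = 12 mm above the stage (4 mm above the top of a carrier on the stage, so carriers must be slid in flat). Its upper end is held by the arm
- needle_tip (a point): the needle's tip
- pad_front (a point): point on the stage under the middle of the gauge pad's front face (12 mm in front of and 65 mm left of the needle tip); axes like the station's. The 9 mm high gap reaches 40 mm back (+x) from here and is 30 mm wide, open at both sides
- fire (a joint): green push button of 28 mm diameter at the right front corner of the stage: 0 up, 0.006 m fully down (spring, 4 N at full travel); springs back
- fire_top (a point): middle of the button's top (28 mm above the worktop when up; moves down with it); press straight down
- gauge: loose gap gauge: flat steel blade 130 x 22 mm, 6 mm thick, lying along its x, origin at the middle of its underside; an upright orange grip fin (34 mm long in x, 12 mm thick in y, from 6 to 43 mm above the underside) stands on it, centred at x = -45 mm; 0.12 kg
- gauge_line (a point): the red line across the blade, 35 mm from the origin towards the bare end (the blade runs on 30 mm beyond it), at the underside's height
- gauge_mat: fixed black rubber mat of the gauge, 160 x 60 mm, 3 mm thick, origin at the middle of its underside
- done_tray: fixed shallow white tray with a blue pad for finished carriers: 208 mm along its x, 268 mm along its y, rim 22 mm high, origin at the middle of its underside; the inner floor is slightly uneven, 6 to 9 mm above the worktop, about 190 x 250 mm
- carrier_white: loose white slide carrier (in some starts absent): plate 120 x 50 mm, 8 mm thick, long side along its x, origin at the middle of its underside; an upright white grip fin (34 mm long in x, 12 mm thick in y, from 8 to 45 mm above the underside) stands on it, centred at x = -45 mm; a glass slide with a red dot lies on its other half; 0.1 to 0.2 kg
- dot_white (a point): centre of the red dot (9 mm across) on the white carrier, at x = 46, y = 10 mm in the carrier's frame, on its 8 mm high top
- carrier_yellow: loose yellow slide carrier (in some starts absent): plate 120 x 50 mm, 8 mm thick, long side along its x, origin at the middle of its underside; an upright yellow grip fin (34 mm long in x, 12 mm thick in y, from 8 to 45 mm above the underside) stands on it, centred at x = -45 mm; a glass slide with a red dot lies on its other half; 0.1 to 0.2 kg
- dot_yellow (a point): centre of the red dot (9 mm across) on the yellow carrier, at x = 40, y = -12 mm in the carrier's frame, on its 8 mm high top
- carrier_blue: loose blue slide carrier (in some starts absent): plate 120 x 50 mm, 8 mm thick, long side along its x, origin at the middle of its underside; an upright blue grip fin (34 mm long in x, 12 mm thick in y, from 8 to 45 mm above the underside) stands on it, centred at x = -45 mm; a glass slide with a red dot lies on its other half; 0.1 to 0.2 kg
- dot_blue (a point): centre of the red dot (9 mm across) on the blue carrier, at x = 50, y = 0 mm in the carrier's frame, on its 8 mm high top
- bench_shield: fixed clear splash panel, hard to see: 4 mm thick in x, 340 mm wide in y, standing upright from 6 to 306 mm above the worktop, origin under its middle; it stands behind and to the right of the needle: keep the wrist clear of it
- tape: bystander: roll of green tape, 99 mm across, 19 mm high, lying flat
- dish: bystander: pink dish, 60 mm across, 28 mm high
Mind the look-alikes: they are no part of the job. What is shaped like the carrier_white but orange is not meant.

How it is judged:
By the outcome, as a careful person would: the job done as asked, in the order asked, and still so for the second after the job is handed in, with the robot touching nothing.
Of carrier_white, carrier_yellow, carrier_blue only 2 to 3 are there at a start; the rules pass over those that are not, and their reading is None.
At some moment in a run one of carrier_white, carrier_yellow, carrier_blue may be knocked a few centimetres aside while the robot is not near it.
Once in a run the grip may slacken for a moment while it holds something.
It also fails if it takes over 210 s, if anything falls off the work surface, if the arm or the gripper's body presses on something with over 40 N, if the wrist force passes 120 N, or if a joint passes its speed limit or range.

## Robot

A 6-joint arm with a two-finger parallel gripper is mounted at the origin on a cart in front of the work surface, level with it; the furniture and walls round the work are solid. World frame = base frame: x ahead of the robot, y to its left, z up, the work surface at z = 0. Lengths are in mm, angles in rad, forces in N, time in s.
With the tool pointing down it reaches from about 275 to 750 mm from the base axis. Payload 10.2 kg.
Tool frame: the origin (TCP) lies between the finger pads; the fingertips stand 17 mm ahead of it and the grasp point (between the pads) lies 2 mm behind it; z points along the fingers, y is the line along which they close (so a half turn about z gives the same grasp; the last joint's range is limited). The gripper opens to 85 mm and grips with 20 to 120 N. Pads are 22 mm wide; open, the fingers measure 114 mm over their backs; the gripper's body (76 mm by 85 mm) begins 54 mm behind the grasp point. The pads swing forward as they close: fully open they stand 13 mm farther back than shut.
Start: joints at [-1.462, 0.313, 1.498, -0, 1.331, -0.223], TCP at [171.004, -496.376, 248.294] pointing down, gripper open.
Joint ranges: [-2.94, 2.94], [-0.97, 2.17], [0.19, 2.56], [-1.23, 4.37], [0.02, 3.11], [-2.88, 2.88]. Speed limits (rad/s): [2.39, 2.39, 3.01, 3.14, 3.14, 3.14].

## Interface

Orientations are given as a unit quaternion [w, x, y, z].
In Python, from rig import * gives the robot as it stands.
- The arm moves only by the tool step_arm, never from a script. Its argument "commands" is text: rows parted by semicolons, each of 7 numbers parted by spaces: the opening, from 0 (shut) to 1 (fully open), then the shift along the tool's x, y, z in cm, then the turn, a rotation vector about the tool's x, y, z in rad. In form: hand x y z rx ry rz; .... A call has 1 to 20 rows; each row is the pose to reach, as a shift and turn from the pose commanded when the call began, along the tool's axes at that moment; what a row does not reach only later rows make up. A row lasts 1/12 s, in which the tool goes at most 41.7 mm and 7.16 degrees, less where a joint would pass 70% of its speed; a pose out of reach is approached as far as the arm can. A call with a gripper value outside its range is refused whole. The fingers move at their own pace and stop on an object; "newtons" is the grip in N (left out, the last holds). Time passes only in rows, so rows that repeat a pose let the fingers close. It gives the time, the measured TCP pose, the force, the opening and the grip force at its end, in the units of the state.
- sense(): the state, without advancing time (a new reading comes with each control period).
- capture(name): name is "scene" or "top"; returns the picture (420x560x3 uint8, red, green, blue); there is no depth.
- camera_model(name): a dict with "mtx" (3x3 intrinsics, pixels), "eye" and "rotation" of the camera in the world. Camera axes: x right, y down, z forward; pixel columns grow to the right and rows downward; lengths in mm; the calibration is good to about 2 mm. A picture is of the moment at which its call begins. camera_model takes no time and is no camera call.
- finish_job(): hands the job in; it is judged then, once.
Trained networks look in the newest picture that a camera, given by its name, has taken for a name from the list of things; names that differ only in an ending like _2 or _b are one class to them, and where a whole thing is asked for, a point or a joint stands for the part that bears it (a point fixed in the world has none). Each returns a list of dicts, best first, with "score" (0 to 1); they miss things now and then, are a little off and sometimes report something else, mostly with a low value. They report only what shows in the picture. A call takes as long as a camera call. They do not tell look-alikes from the thing itself.
- search_frame(camera, label): "rect" ([centre column, centre row, width, height] in pixels, round what is visible of it).
- trace(camera, label): "mask" (420x560 bool, what is visible of it) and "rect" ([centre column, centre row, width, height] in pixels, round what is visible of it).
- spot_point(camera, label): "xy" ([column, row] in pixels: a listed point, or the origin of a listed thing).
The state is a dict: "time_s": time; "joints": joint angles; "dq": joint speeds; "tau": joint torques, N m; "eef_pos": TCP position; "ee_rot": TCP orientation; "force": force on the tool from outside, world axes, zero at the start; "wrist_torque": the same for the moment, N m; "grip_width": opening from 0.0 (shut) to 1.0 (fully open); "grip_force": force on a finger pad.
Only numpy, scipy, OpenCV 4.12 (cv2) and the standard library are available. Lean on these libraries where they do the work, as an engineer would, in place of code of your own. Each camera call takes 0.05 s, during which the arm holds its last target. There are 200 camera calls.

## Working session

There is one attempt and no reset: what is moved stays moved. The work goes in short steps, Python scripts to look and compute and a tool call to move; the robot and the scene stay as the last step left them, time stands still between calls to the robot, and variables do not carry over. Pictures are saved under pics/ and viewed, at most 14 in all, crops included, and the job is handed in when it is done.

Besides the shell and the picture viewer there is one more tool, called after "Emit:" by a JSON object that holds its "fn" and its "kwargs". step_arm: Moves the arm, as the interface text tells. Its arguments: {"type":"object","properties":{"commands":{"type":"string"},"newtons":{"type":"number"}},"required":["commands"]}

```bash
ls; mkdir -p pics; cat > h.py <<'E'
from rig import *
import numpy as np, cv2
def snap(cam,fn=None):
    im=capture(cam)
    if fn: cv2.imwrite('pics/'+fn,cv2.cvtColor(im,cv2.COLOR_RGB2BGR))
    return im
def ray(cam,px):
    m=camera_model(cam);K=np.array(m['mtx']);R=np.array(m['rotation']);e=np.array(m['eye'],float)
    d=R@np.linalg.solve(K,[px[0],px[1],1.]);return e,d
def w(cam,px,z):
    e,d=ray(cam,px);return e+d*(z-e[2])/d[2]
def proj(cam,p):
    m=camera_model(cam);K=np.array(m['mtx']);R=np.array(m['rotation']);e=np.array(m['eye'],float)
    q=K@(R.T@(np.array(p,float)-e));return q[:2]/q[2]
E
python3 - <<'E'
from h import *
np.set_printoptions(precision=1,suppress=True)
for c in('scene','top'):
    snap(c,c+'0.png');m=camera_model(c);print(c,m['eye'],np.array(m['mtx']).tolist());print(np.array(m['rotation']))
for l in ['needle_tip','pad_front','fire_top','gauge','gauge_line','gauge_mat','done_tray','carrier_white','dot_white','carrier_yellow','dot_yellow','carrier_blue','dot_blue','tape','dish','station','bench_shield']:
    for c in('scene','top'):
        r=spot_point(c,l);print(l,c,[(np.round(a['xy'],1).tolist(),round(a['score'],2),w(c,a['xy'],0)) for a in r[:3]])
print(sense())
E
```

```text
pics
scene [-553.1  983.3  778.6] [[468.4633020013548, 0.0, 277.71980903889124], [0.0, 468.4633020013548, 195.74659452863767], [0.0, 0.0, 1.0]]
[ 0.2 -0.4  0.8 -0.5]
top [ 307.3  197.7 1649.9] [[512.2750741335027, 0.0, 286.87674364725416], [0.0, 512.2750741335027, 209.22806784416997], [0.0, 0.0, 1.0]]
[-0.1  0.7 -0.7  0.1]Traceback (most recent call last):
  File "<stdin>", line 7, in <module>
  File "h.py", line 11, in w
    e,d=ray(cam,px);return e+d*(z-e[2])/d[2]
        ~~~^^^^^^^^
  File "h.py", line 9, in ray
    d=R@np.linalg.solve(K,[px[0],px[1],1.]);return e,d
      ~^~~~~~~~~~~~~~~~~~~~~~~~~~~~~~~~~~~~
ValueError: matmul: Input operand 1 has a mismatch in its core dimension 0, with gufunc signature (n?,k),(k,m?)->(n?,m?) (size 3 is different from 4)
```

Rotation is a quaternion.

```bash
sed -i "s/R=np.array(m\['rotation'\])/R=Q(m['rotation'])/; 2a from scipy.spatial.transform import Rotation\ndef Q(q): return Rotation.from_quat(np.array(q),scalar_first=True).as_matrix()" h.py
cat > look.py <<'E'
from h import *
import sys
np.set_printoptions(precision=1,suppress=True)
for c in('scene','top'): snap(c)
Z=dict(needle_tip=18,pad_front=6,fire_top=28,gauge=3,gauge_line=3,dot_white=8,dot_yellow=8,dot_blue=8)
for l in sys.argv[1:]:
    for c in('scene','top'):
        r=spot_point(c,l);print(l,c,[(np.round(a['xy'],1).tolist(),round(a['score'],2),w(c,a['xy'],Z.get(l,0))[:2]) for a in r[:3]])
E
python3 look.py needle_tip pad_front fire_top gauge gauge_line gauge_mat done_tray carrier_white dot_white carrier_yellow dot_yellow carrier_blue dot_blue tape dish station bench_shield; python3 -c "
from h import *
print(sense())
for c in('scene','top'): print(proj(c,[171,-496.4,248]))"
```

```text
needle_tip scene [([224.1, 233.5], 0.68, array([473.6, 416.8])), ([309.1, 185.9], 0.54, array([563.2,  16.1]))]
needle_tip top []
pad_front scene [([299.9, 194.3], 0.94, array([550.5,  67.6]))]
pad_front top [([326.0, 211.9], 0.87, array([549.2,  69. ])), ([373.2, 237.3], 0.27, array([470.9, -84.4]))]
fire_top scene [([251.1, 202.0], 0.6, array([570.7, 256.7])), ([347.5, 188.6], 0.41, array([455.5, -66.2]))]
fire_top top [([327.6, 216.2], 0.5, array([532.3,  65.4])), ([370.3, 236.3], 0.47, array([471.6, -71.4]))]
gauge scene [([222.2, 234.6], 0.69, array([492. , 413.4])), ([267.0, 211.2], 0.46, array([526.7, 224.2]))]
gauge top [([221.2, 227.4], 0.74, array([489.5, 406.6])), ([281.0, 163.1], 0.45, array([708. , 219.7]))]
gauge_line scene [([219.6, 227.1], 0.66, array([533. , 398.5])), ([308.9, 184.5], 0.48, array([594.2,  -9.5])), ([253.5, 201.1], 0.34, array([608.6, 222.4]))]
gauge_line top [([222.5, 218.9], 0.69, array([517.3, 403.7]))]
gauge_mat scene [([219.7, 234.3], 0.9, array([501.9, 416.4])), ([268.4, 214.5], 0.25, array([511. , 229.8])), ([254.8, 230.6], 0.15, array([457.1, 
[... 2336 characters left out ...]
8798e+00,  3.05074018e-06,
        1.33094817e+00, -2.23421132e-01]), 'dq': array([-1.33719061e-04,  1.78449483e-04, -1.04865439e-03, -4.63844238e-05,
       -1.84654188e-04, -1.01524392e-03]), 'tau': array([-2.22293925e-04, -4.12162650e+01, -2.59901690e+01, -2.35448806e-04,
        5.01318191e-04,  1.40044963e-05]), 'eef_pos': array([ 171.00122827, -496.39355645,  248.30576767]), 'ee_rot': array([ 3.51755819e-05,  9.86269559e-01,  1.65143442e-01, -5.41267296e-07]), 'force': array([-0.87039488, -0.22905647, -0.11453838]), 'wrist_torque': array([ 0.00882859, -0.01685675, -0.0116353 ]), 'grip_force': 0.0, 'grip_width': 0.9990118194476996}
[508.3778118  126.57769717]
[542.84490163 345.05716269]
```

View pics/scene0.png

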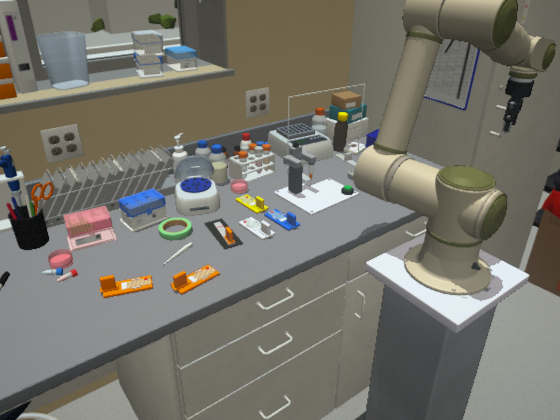

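View pics/top0.png

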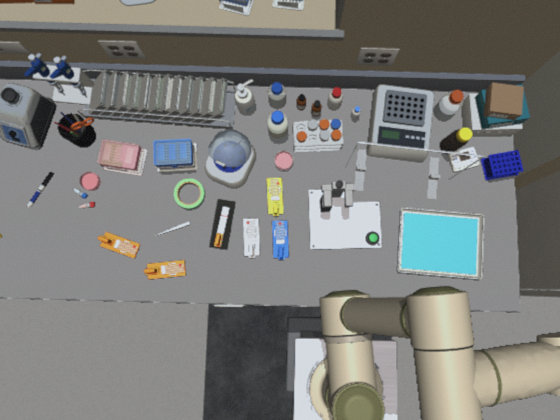

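```bash
python3 - <<'E'
import cv2
t=cv2.imread('pics/top0.png');s=cv2.imread('pics/scene0.png')
a=cv2.resize(t[140:260,205:295],None,fx=5,fy=5,interpolation=cv2.INTER_CUBIC)
b=cv2.resize(t[175:260,300:385],None,fx=5,fy=5,interpolation=cv2.INTER_CUBIC)
import numpy as np
o=np.zeros((600,800,3),np.uint8);o[:,:450]=a[:,:450];o[:425,450:800]=b[:,:350];cv2.imwrite('pics/c1.png',o)
c=cv2.resize(s[130:215,265:375],None,fx=7,fy=7,interpolation=cv2.INTER_CUBIC);cv2.imwrite('pics/c2.png',c[:600,:800])
E
```

```text
(no output)
```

View pics/c1.png

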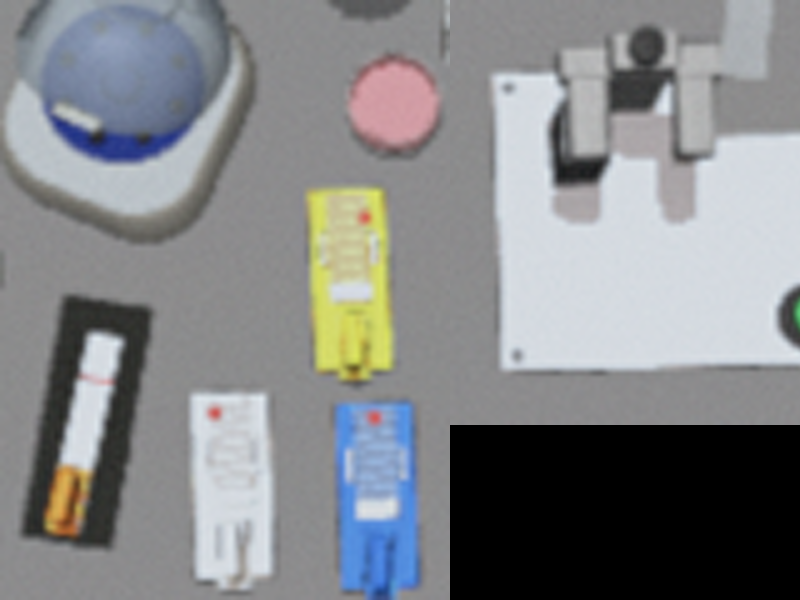

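View pics/c2.png

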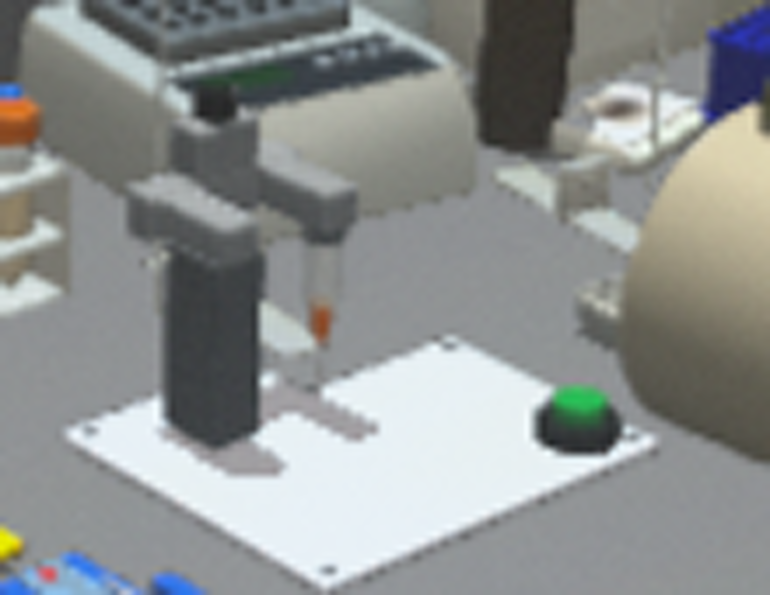

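```bash
cat > fit.py <<'E'
from h import *
from scipy.optimize import minimize,least_squares
U=6
def boxes(kind):
    if kind=='gauge': return [(-65,65,-11,11,0,6),(-62,-28,-6,6,6,43)]
    if kind=='mat': return [(-80,80,-30,30,0,3)]
    return [(-60,60,-25,25,0,8),(-62,-28,-6,6,8,45)]
def render(cam,kind,x,y,a,z0,roi,tip=0):
    m=np.zeros(((roi[3]-roi[1])*U,(roi[2]-roi[0])*U),np.float32);c,s=np.cos(a),np.sin(a)
    mm=camera_model(cam);K=np.array(mm['mtx']);R=Q(mm['rotation']);e=np.array(mm['eye'],float)
    for b in boxes(kind):
        P=np.array([[X,Y,Z] for X in b[:2] for Y in b[2:4] for Z in b[4:]],float)
        W=np.c_[x+c*P[:,0]-s*P[:,1],y+s*P[:,0]+c*P[:,1],z0+P[:,2]]
        q=(W-e)@R@K.T;p=q[:,:2]/q[:,2:]
        h=cv2.convexHull((((p-roi[:2]+.5)*U-.5)*16).astype(np.float32)).astype(np.int32)
        cv2.fillConvexPoly(m,h,1.,lineType=cv2.LINE_AA if 0 else 8,shift=4)
    return cv2.GaussianBlur(m,(0,0),3)
def colmask(im,kind):
    h=cv2.cvtColor(im,cv2.COLOR_RGB2HSV).astype(int);H,S,V=h[...,0],h[...,1],h[...,2]
    if kind=='blue': m=(abs(H-108)<14)&(S>110)
    if kind=='yellow': m=(abs(H-29)<8)&(S>110)
    if kind=='white': m=(V>178)&(S<60)
    if kind=='gauge': m=(V>150)&((S<60)|((H>8)&(H<25)))|((H>5)&(H<25)&(S>130))
    return m
def measure(cam,im,kind,x,y,a=0.,z0=0.,r=75):
    p=proj(cam,[x,y,z0+10]);R=34 if cam=='top' else 34
    roi=[max(0,int(p[0]-R)),max(0,int(p[1]-R)),int(p[0]+R),int(p[1]+R)]
    big=cv2.resize(im[roi[1]:roi[3],roi[0]:roi[2]],None,fx=U,fy=U,interpolation=cv2.INTER_CUBIC)
    m=colmask(big,kind).astype(np.uint8);m=cv2.morphologyEx(m,cv2.MORPH_CLOSE,np.ones((9,9)))
    cs,_=cv2.findContours(m,cv2.RETR_EXTERNAL,cv2.CHAIN_APPROX_NONE)
    ctr=((p-roi[:2])*U)
    cs=[c for c in cs if cv2.contourArea(c)>25*U*U]
    if not cs:return None
    c=min(cs,key=lambda c:-min(0,cv2.pointPolygonTest(c,tuple(map(float,ctr)),True)))
    M=cv2.drawContours(np.zeros_like(m),[c],-1,1,-1).astype(np.float32);M=cv2.GaussianBlur(M,(0,0),3)
    f=lambda v:float(((render(cam,kind,v[0],v[1],v[2]/50,z0,roi)-M)**2).sum()/M.sum())
    best=None
    for da in(-.25,0,.25):
        s=minimize(f,[x,y,(a+da)*50],method='Nelder-Mead',options=dict(initial_simplex=[[x,y,(a+da)*50],[x+8,y,(a+da)*50],[x,y+8,(a+da)*50],[x,y,(a+da)*50+8]],xatol=.05,fatol=1e-5,maxiter=150))
        if best is None or s.fun<best.fun:best=s
    return np.array([best.x[0],best.x[1],best.x[2]/50,best.fun])
def reddots(cam,im,z):
    h=cv2.cvtColor(cv2.resize(im,None,fx=4,fy=4,interpolation=cv2.INTER_CUBIC),cv2.COLOR_RGB2HSV);m=(((h[...,0]<6)|(h[...,0]>172))&(h[...,1]>120)&(h[...,2]>110)).astype(np.uint8)
    n,_,st,ct=cv2.connectedComponentsWithStats(m)
    return [(w(cam,(ct[i]+.5)/4-.5,z)[:2],int(st[i,4])) for i in range(1,n) if 30<st[i,4]<500]
E
cat > m1.py <<'E'
from fit import *
import sys
np.set_printoptions(precision=3,suppress=True)
G=dict(gauge=(490,405,3,0),white=(460,312,0,0),yellow=(602,225,0,0),blue=(462,220,0,0))
O=dict(white=(46,10),yellow=(40,-12),blue=(50,0),gauge=(35,0))
for c in('top','scene'):
    im=capture(c);d=reddots(c,im,8)
    for k in sys.argv[1:] or G:
        g=G[k];v=measure(c,im,k,g[0],g[1],g[3],g[2])
        if v is None: print(c,k,None);continue
        o=O[k];D=v[:2]+np.array([[np.cos(v[2]),-np.sin(v[2])],[np.sin(v[2]),np.cos(v[2])]])@o
        print(c,k,v,'pred dot',D,'seen',[q[0] for q in d if np.linalg.norm(q[0]-D)<15])
E
python3 m1.py
python3 - <<'E'
from fit import *
top=cv2.imread('pics/top0.png')[...,::-1];sc=cv2.imread('pics/scene0.png')[...,::-1]
C=dict(bl=(20,115),fl=(-130,115),fr=(-130,-115),br=(20,-115))
obs=[]
for cam,im,pts in(('top',top,dict(bl=(308,189.6),fl=(310.2,249),fr=(382,247.5),br=None)),('scene',sc,dict(bl=(274.3,192),fl=(311.7,214.3),fr=(359,192.9),br=(329.3,178.1)))):
    g=cv2.cvtColor(np.ascontiguousarray(im),cv2.COLOR_RGB2GRAY)
    p=[(k,v) for k,v in pts.items() if v]
    q=np.array([v for k,v in p],np.float32).reshape(-1,1,2)
    q=cv2.cornerSubPix(g,q,(4,4),(-1,-1),(3,30,.01)).reshape(-1,2)
    for (k,v),s in zip(p,q): print(cam,k,v,s,w(cam,s,6)[:2]);obs.append((cam,k,s))
for sel in(['top'],['scene'],['top','scene']):
    def f(v):
        c,s=np.cos(v[2]),np.sin(v[2]);r=[]
        for cam,k,q in obs:
            if cam in sel:
                X,Y=C[k];r+=list(w(cam,q,6)[:2]-[v[0]+c*X-s*Y,v[1]+s*X+c*Y])
        return r
    s=least_squares(f,[560,5,0],loss='soft_l1',f_scale=3);print(sel,s.x,np.round(f(s.x),1))
E
```

```text
top gauge [492.627 406.71   -0.19    0.012] pred dot [526.994 400.084] seen []
top white [462.151 309.245   0.074   0.019] pred dot [507.287 322.612] seen []
top yellow [595.927 237.218   0.078   0.745] pred dot [636.741 228.374] seen []
top blue [455.787 215.443   0.066   0.589] pred dot [505.679 218.721] seen []
scene gauge [497.618 404.529  -0.185   0.066] pred dot [532.023 398.101] seen []
scene white [467.49  307.227   0.028   0.301] pred dot [513.195 318.499] seen []
scene yellow [598.437 238.495   0.071   0.425] pred dot [639.187 229.36 ] seen []
scene blue [458.434 215.792   0.042   0.472] pred dot [508.39 217.91] seen []
top bl (308, 189.6) [308.32224 189.74522] [620.68513469 127.89002458]
top fl (310.2, 249) [310.49356 248.34673] [429.65963285 116.85583268]
top fr (382, 247.5) [382.  247.5] [ 438.77881395 -112.74752789]
scene bl (274.3, 192) [274.1772  191.53603] [619.04860237 128.19089722]
scene fl (311.7, 214.3) [311.02472 213.5078 ] [427.61283333 120.20985287]
scene fr (359, 192.9) [359.7713 190.5219] [ 449.08942567 -122.06954189]
scene br (329.3, 178.1) [327.16678 178.55582] [587.44860084 -91.65012191]
['top'] [5.65850018e+02 8.36939182e+00 3.86859269e-02] [39.3  3.8 -1.8 -1.4 -1.6 -1.2]
['scene'] [5.68171918e+02 1.34030872e+01 7.20734881e-02] [ 39.2  -1.4  -2.6   1.5   2.3 -11.4  -9.    8.2]
['top', 'scene'] [5.67185806e+02 1.12473096e+01 5.73454695e-02] [ 40.1   0.7  -1.1  -1.8  -5.2  -1.7  38.5   1.   -3.2   1.6   5.1 -11.1
  -6.3  10.8]
```

```bash
cat > st.py <<'E'
from fit import *
from scipy.ndimage import map_coordinates
np.set_printoptions(precision=2,suppress=True)
P={c:cv2.imread(f'pics/{c}0.png')[...,::-1] for c in('top','scene')}
# edges: (name, fixed axis, value, range)
E=dict(front=('x',-130,-100,100),left=('y',115,-115,40),right=('y',-115,-60,0))
def pts(cam,v):
    g=P[cam].mean(2);c,s=np.cos(v[2]),np.sin(v[2]);out=[]
    for n,(ax,val,a,b) in E.items():
        if n=='right' and cam=='scene':continue
        for t in np.linspace(a,b,25):
            off=np.arange(-14,14.1,.5);pr=[]
            for o in off:
                X,Y=(val+o,t) if ax=='x' else (t,val+o)
                q=proj(cam,[v[0]+c*X-s*Y,v[1]+s*X+c*Y,6]);pr.append(map_coordinates(g,[[q[1]],[q[0]]],order=1)[0])
            d=abs(np.gradient(np.array(pr)));d[d<d.max()*.4]=0
            if d.max()>5: out.append((n,t,(d*off).sum()/d.sum()))
    return out
for cam in('top','scene'):
    v=np.array([563,8,.05])
    for it in range(8):
        o=pts(cam,v);r=[]
        A=[];b=[]
        for n,t,d in o:
            if n=='front':A.append([1,0,-t]);b.append(d)   # shift in station x, y, yaw
            else:A.append([0,1,t]);b.append(d)
        A=np.array(A);b=np.array(b);wt=np.ones(len(b))
        for _ in range(8):
            s=np.linalg.lstsq(A*wt[:,None],b*wt,rcond=None)[0];wt=1/(1+abs(A@s-b))
        c,q=np.cos(v[2]),np.sin(v[2]);v=v+[c*s[0]-q*s[1],q*s[0]+c*s[1],s[2]]
    print(cam,v,len(b),{n:np.round(np.median([x[2] for x in pts(cam,v) if x[0]==n]),2) for n in E if any(x[0]==n for x in o)},abs(A@s-b).mean())
    c,q=np.cos(v[2]),np.sin(v[2])
    for X,Y,Z in((-12,65,6),(0,0,18),(-110,-95,28)):print((X,Y,Z),[v[0]+c*X-q*Y,v[1]+q*X+c*Y],proj(cam,[v[0]+c*X-q*Y,v[1]+q*X+c*Y,Z]))
    im=P[cam];h=cv2.cvtColor(np.ascontiguousarray(im),cv2.COLOR_RGB2HSV);m=((abs(h[...,0].astype(int)-65)<15)&(h[...,1]>120)).astype(np.uint8)
    m[:,:300]=0;n,_,stt,ct=cv2.connectedComponentsWithStats(m)
    for i in range(1,n):
        if stt[i,4]>12:print('green',ct[i],stt[i,4],w(cam,ct[i],28))
for k in('gauge','white','yellow','blue'):
    print(k)
    for cam in('top','scene'):
        h=cv2.cvtColor(np.ascontiguousarray(P[cam]),cv2.COLOR_RGB2HSV)
        G=dict(gauge=(525,400),white=(507,321),yellow=(640,228),blue=(500,218))[k]
        p=proj(cam,[*G,8]);a,b=int(p[0])-9,int(p[1])-9
        q=P[cam][b:b+18,a:a+18].astype(float);red=np.clip(q[...,0]-q[...,1:].max(2)-30,0,None)
        if k=='yellow': red=np.clip(q[...,0]-q[...,1]-60,0,None)
        yy,xx=np.mgrid[:18,:18]
        if red.sum()>50: print(cam,red.sum(),w(cam,[a+(xx*red).sum()/red.sum(),b+(yy*red).sum()/red.sum()],6 if k!='gauge' else 9)[:2] if k=='gauge' else w(cam,[a+(xx*red).sum()/red.sum(),b+(yy*red).sum()/red.sum()],9)[:2])
    # colour samples for tuning
h=cv2.cvtColor(np.ascontiguousarray(P['top']),cv2.COLOR_RGB2HSV)
for q in((595,228),(575,228),(460,222),(430,222)):
    p=proj('top',[*q,8]).astype(int);print(q,h[p[1],p[0]-6:p[0]+7:3].tolist())
E
python3 st.py
```

```text
Traceback (most recent call last):
  File "st.py", line 22, in <module>
    o=pts(cam,v);r=[]
  File "st.py", line 15, in pts
    q=proj(cam,[v[0]+c*X-s*Y,v[1]+s*X+c*Y,6]);pr.append(map_coordinates(g,[[q[1]],[q[0]]],order=1)[0])
  File "h.py", line 15, in proj
    m=camera_model(cam);K=np.array(m['mtx']);R=Q(m['rotation']);e=np.array(m['eye'],float)
ValueError: time passes only in moves, steps and waits
```

```bash
python3 - <<'E'
s=open('h.py').read()
s=s.replace("m=camera_model(cam)","m=CM[cam]").replace("def snap","CM={c:camera_model(c) for c in('top','scene')}\ndef snap")
open('h.py','w').write(s)
s=open('fit.py').read();open('fit.py','w').write(s.replace("mm=camera_model(cam)","mm=CM[cam]"))
E
timeout 300 python3 st.py; python3 -c "
from rig import *
print(sense()['time_s'])"
```

```text
top [564.35  10.57   0.06] 75 {'front': np.float64(-0.02), 'left': np.float64(-0.33), 'right': np.float64(0.54)} 0.8805923793393454
(-12, 65, 6) [np.float64(548.7550166290912), np.float64(74.80481196671721)] [324.21 212.  ]
(0, 0, 18) [np.float64(564.345275635331), np.float64(10.571301832844261)] [344.48 207.24]
(-110, -95, 28) [np.float64(459.7892922216178), np.float64(-90.38931589699804)] [376.27 240.17]
green [372.93 237.47] 59 [468.09 -79.76  28.  ]
scene [562.69  12.86   0.06] 50 {'front': np.float64(0.02), 'left': np.float64(0.03)} 0.9159857597921806
(-12, 65, 6) [np.float64(547.1272483657085), np.float64(77.09757261166645)] [298.36 195.44]
(0, 0, 18) [np.float64(562.6862649546358), np.float64(12.8564876053756)] [309.9  185.71]
(-110, -95, 28) [np.float64(458.0811907585018), np.float64(-88.05326639502468)] [351.53 186.62]
green [347.2  187.27] 30 [463.36 -72.35  28.  ]
gauge
scene 1273.0 [500.9  392.69]
white
top 232.0 [508.2  321.86]
scene 285.0 [507.97 322.96]
yellow
top 73.0 [639.6  228.83]
scene 286.0 [688.15 217.6 ]
blue
top 193.0 [507.74 218.65]
scene 214.0 [508.55 219.18]
(595, 228) [[33, 50, 208], [37, 29, 218], [41, 20, 213], [32, 133, 219], [20, 23, 133]]
(575, 228) [[32, 133, 218], [32, 142, 200], [31, 135, 193], [31, 133, 219], [25, 66, 155]]
(460, 222) [[111, 92, 161], [107, 146, 220], [108, 77, 203], [107, 80, 217], [108, 113, 221]]
(430, 222) [[165, 4, 138], [107, 157, 222], [107, 162, 220], [109, 176, 210], [109, 164, 191]]
2.05
```

```bash
cat > go.py <<'E'
# usage: go.py x y z yaw ; prints shift (cm, tool axes) and turn from the current pose, and rows needed
from h import *
import sys
def rel(t,yaw,s=None):
    s=s or sense();R=Q(s['ee_rot']);p=np.array(s['eef_pos'])
    T=np.array([[np.cos(yaw),np.sin(yaw),0],[np.sin(yaw),-np.cos(yaw),0],[0,0,-1]])
    d=R.T@(np.array(t)-p)/10;rv=Rotation.from_matrix(R.T@T).as_rotvec()
    return d,rv,int(np.ceil(max(np.linalg.norm(d)/4.17,np.linalg.norm(rv)/.125)))
if __name__=='__main__':
    a=list(map(float,sys.argv[1:]));s=sense()
    for i in range(0,len(a),4):
        d,r,n=rel(a[i:i+3],a[i+3],s);print(a[i:i+4],'->',' '.join(f'{v:.2f}' for v in d),' '.join(f'{v:.3f}' for v in r),'rows>=',n)
    R=Q(s['ee_rot']);print('t',s['time_s'],'pos',np.round(s['eef_pos'],1),'yaw',round(np.arctan2(R[1,0],R[0,0]),4),'tilt',np.round(R[2,:2],3),'grip',round(s['grip_width'],3),round(s['grip_force'],1),'F',np.round(s['force'],1))
E
python3 go.py 420 0 230 0.06 450 414.5 150 -0.187
python3 - <<'E'
from h import *
np.set_printoptions(precision=1,suppress=True)
c,s=np.cos(.06),np.sin(.06)
S=lambda X,Y,Z:[563.5+c*X-s*Y,11.5+s*X+c*Y,Z]
for p in((-12,80,15),(28,80,15),(-12,50,15)):print(p,proj('scene',S(*p)),'exp 295.3,193.5 / 288.2,190.7 / 301.5,190.3')
for q in((361,165),(357,190),(433,160),(434,195)):print('feet',w('top',q,5))
for q in((336,153.5),(356,165.5)):print('feet sc',w('scene',q,5))
# top tray corners approx
for q in((400,208),(483,213),(481,278),(398,271)):print('tray',w('top',q,22))
E
```

```text
[420.0, 0.0, 230.0, 0.06] -> 39.71 -38.82 1.83 -0.000 -0.000 0.272 rows>= 14
[450.0, 414.5, 150.0, -0.187] -> 56.05 -77.03 9.83 -0.000 -0.000 0.519 rows>= 23
t 2.05 pos [ 171.  -496.4  248.3] yaw 0.3318 tilt [ 0. -0.] grip 1.002 0.0 F [ 0.4  0.4 -0.3]
(-12, 80, 15) [295.4 194.3] exp 295.3,193.5 / 288.2,190.7 / 301.5,190.3
(28, 80, 15) [287.8 190. ] exp 295.3,193.5 / 288.2,190.7 / 301.5,190.3
(-12, 50, 15) [301.9 191.7] exp 295.3,193.5 / 288.2,190.7 / 301.5,190.3
feet [708.7 -43.8   5. ]
feet [624.6 -31.2   5. ]
feet [ 732.4 -281.3    5. ]
feet [ 615.1 -282.9    5. ]
feet sc [ 742.8 -279.     5. ]
feet sc [ 609.4 -262.5    5. ]
tray [ 566.3 -167.7   22. ]
tray [ 557.6 -434.8   22. ]
tray [ 349.9 -422.3   22. ]
tray [ 364.6 -160.3   22. ]
```

Emit:
{"fn": "step_arm", "kwargs": {"commands": "0.35 39.7 -38.8 1.8 0 0 0.27;0.35 39.7 -38.8 1.8 0 0 0.27;0.35 39.7 -38.8 1.8 0 0 0.27;0.35 39.7 -38.8 1.8 0 0 0.27;0.35 39.7 -38.8 1.8 0 0 0.27;0.35 39.7 -38.8 1.8 0 0 0.27;0.35 39.7 -38.8 1.8 0 0 0.27;0.35 39.7 -38.8 1.8 0 0 0.27;0.35 39.7 -38.8 1.8 0 0 0.27;0.35 39.7 -38.8 1.8 0 0 0.27;0.35 39.7 -38.8 1.8 0 0 0.27;0.35 39.7 -38.8 1.8 0 0 0.27;0.35 39.7 -38.8 1.8 0 0 0.27;0.35 39.7 -38.8 1.8 0 0 0.27;0.35 56.05 -77 9.8 0 0 0.519;0.35 56.05 -77 9.8 0 0 0.519;0.35 56.05 -77 9.8 0 0 0.519;0.35 56.05 -77 9.8 0 0 0.519;0.35 56.05 -77 9.8 0 0 0.519;0.35 56.05 -77 9.8 0 0 0.519", "newtons": 60}}

```text
time_s: 3.72
eef_pos: [436.7, 231.7, 185.7]
ee_rot: [-0.0, 0.996, -0.093, 0.0]
force: [0.7, -1.5, 0.4]
grip_width: 0.348
grip_force: 0.0
```

```bash
sed -i "s/abs(H-29)<8)&(S>110)/abs(H-31)<9)\&(S>90)/; s/abs(H-108)<14)&(S>110)/abs(H-108)<14)\&(S>70)/" fit.py; python3 go.py 450 414.5 150 -0.187; python3 m1.py yellow blue white gauge
```

```text
[450.0, 414.5, 150.0, -0.187] -> -2.10 -18.21 3.57 -0.000 -0.000 -0.000 rows>= 5
t 3.7167 pos [436.7 231.7 185.7] yaw -0.1872 tilt [ 0. -0.] grip 0.348 0.0 F [ 0.7 -1.5  0.4]
top yellow [599.148 237.551   0.079   0.015] pred dot [639.972 228.753] seen []
top blue [454.361 213.815   0.029   3.979] pred dot [504.34  215.261] seen []
top white [392.247 282.562   0.803   0.647] pred dot [416.988 322.611] seen []
top gauge [492.585 406.756  -0.189   0.012] pred dot [526.965 400.194] seen []
scene yellow [598.354 238.576   0.071   0.367] pred dot [639.106 229.453] seen []
scene blue [458.772 216.184   0.042   0.026] pred dot [508.728 218.27 ] seen []
scene white [467.804 307.716   0.026   0.269] pred dot [513.526 318.92 ] seen []
scene gauge [375.611 481.19    0.945   0.863] pred dot [396.122 509.55 ] seen []
```

Emit:
{"fn": "step_arm", "kwargs": {"commands": "0.35 -2.2 -18.2 3.6 0 0 0;0.35 -2.2 -18.2 3.6 0 0 0;0.35 -2.2 -18.2 3.6 0 0 0;0.35 -2.2 -18.2 3.6 0 0 0;0.35 -2.2 -18.2 3.6 0 0 0;0.35 -2.2 -18.2 3.6 0 0 0;0.35 -2.2 -18.2 7 0 0 0;0.35 -2.2 -18.2 11 0 0 0;0.35 -2.2 -18.2 14 0 0 0;0.35 -2.2 -18.2 15.4 0 0 0;0.35 -2.2 -18.2 15.4 0 0 0;0.35 -2.2 -18.2 15.4 0 0 0"}}

```text
time_s: 4.82
eef_pos: [449.7, 411.7, 32.4]
ee_rot: [0.0, 0.996, -0.094, -0.0]
force: [0.9, 0.1, 0.5]
grip_width: 0.348
grip_force: 0.0
```

```bash
python3 go.py 449 415 31 -0.187
```

```text
[449.0, 415.0, 31.0, -0.187] -> -0.13 -0.31 0.14 0.000 0.000 -0.001 rows>= 1
t 4.8167 pos [449.7 411.7  32.4] yaw -0.1881 tilt [-0.  0.] grip 0.348 0.0 F [0.9 0.1 0.5]
```

Emit:
{"fn": "step_arm", "kwargs": {"commands": "0.35 -0.1 -0.3 0.15 0 0 0;0.35 -0.1 -0.3 0.15 0 0 0;0.1 -0.1 -0.3 0.15 0 0 0;0 -0.1 -0.3 0.15 0 0 0;0 -0.1 -0.3 0.15 0 0 0;0 -0.1 -0.3 0.15 0 0 0;0 -0.1 -0.3 0.15 0 0 0;0 -0.1 -0.3 0.15 0 0 0;0 -0.1 -0.3 0.15 0 0 0"}}

```text
time_s: 5.57
eef_pos: [449.3, 415.9, 31.7]
ee_rot: [-0.001, 0.996, -0.093, 0.001]
force: [-1.5, -0.6, 5.9]
grip_width: 0.133
grip_force: 59.7
```

```bash
python3 go.py 449 415 90 -0.187 ; python3 m1.py gauge
```

```text
[449.0, 415.0, 90.0, -0.187] -> -0.00 0.09 -5.83 -0.001 -0.001 -0.000 rows>= 2
t 5.5667 pos [449.3 415.9  31.7] yaw -0.1871 tilt [ 0.001 -0.001] grip 0.133 59.7 F [-1.5 -0.6  5.9]
top gauge [483.015 400.911   0.594   0.777] pred dot [512.02 420.5 ] seen []
scene gauge [491.509 387.148  -0.51    1.239] pred dot [522.055 370.063] seen []
```

```bash
python3 go.py 449 416 110 -0.187 407.9 67.3 110 0.06 407.9 67.3 36 0.06
```

```text
[449.0, 416.0, 110.0, -0.187] -> -0.02 -0.01 -7.83 -0.001 -0.001 -0.000 rows>= 2
[407.9, 67.3, 110.0, 0.06] -> 2.43 35.02 -7.87 -0.001 -0.002 -0.247 rows>= 9
[407.9, 67.3, 36.0, 0.06] -> 2.42 35.03 -0.47 -0.001 -0.002 -0.247 rows>= 9
t 5.6667 pos [449.3 415.9  31.7] yaw -0.1871 tilt [ 0.001 -0.001] grip 0.13 59.7 F [-0.9 -0.7  6.7]
```

Emit:
{"fn": "step_arm", "kwargs": {"commands": "0 0 0 -3 0 0 0;0 0 0 -7.8 0 0 0;0 0 0 -7.8 0 0 0;0 2.4 5 -7.8 0 0 -0.06;0 2.4 8 -7.8 0 0 -0.12;0 2.4 12 -7.8 0 0 -0.18;0 2.4 16 -7.8 0 0 -0.247;0 2.4 20 -7.8 0 0 -0.247;0 2.4 24 -7.8 0 0 -0.247;0 2.4 28 -7.8 0 0 -0.247;0 2.4 32 -7.8 0 0 -0.247;0 2.4 35 -7.8 0 0 -0.247;0 2.4 35 -7.8 0 0 -0.247;0 2.4 35 -7.8 0 0 -0.247;0 2.4 35 -7.8 0 0 -0.247;0 2.4 35 -7.8 0 0 -0.247", "newtons": 80}}

```text
time_s: 7.0
eef_pos: [407.4, 68.1, 108.5]
ee_rot: [-0.0, 1.0, 0.031, 0.0]
force: [0.1, 0.4, -1.2]
grip_width: 0.126
grip_force: 78.4
```

```bash
cat > m2.py <<'E'
# m2.py kind: held thing pose rel. to station, using fits near TCP; args kind z0
from fit import *
import sys
np.set_printoptions(precision=2,suppress=True)
k=sys.argv[1];z0=float(sys.argv[2]);s=sense();p=s['eef_pos'];R=Q(s['ee_rot']);yaw=np.arctan2(R[1,0],R[0,0])
c,q=np.cos(yaw),np.sin(yaw)
n=sys.argv[3] if len(sys.argv)>3 else None
for cam in('top','scene'):
    im=snap(cam,n and f'{n}_{cam}.png')
    # red pixels near the predicted dot
    O=dict(white=(46,10,9),yellow=(40,-12,9),blue=(50,0,9),gauge=(35,0,6))[k]
    X,Y=O[0]+45,O[1];G=[p[0]+c*X-q*Y,p[1]+q*X+c*Y,z0+O[2]]
    u=proj(cam,G);a,b=int(round(u[0]))-5,int(round(u[1]))-5
    t=im[b:b+11,a:a+11].astype(float);red=np.clip(t[...,0]-t[...,1]-(60 if k=='yellow' else 25),0,None)*(t[...,0]-t[...,2]>25)
    yy,xx=np.mgrid[:11,:11]
    m=np.array([a+(xx*red).sum()/red.sum(),b+(yy*red).sum()/red.sum()]) if red.sum()>20 else None
    print(cam,'pred dot',np.array(G),u,'seen',m,red.sum(), None if m is None else w(cam,m,G[2])[:2]-G[:2])
print('TCP',p,yaw,'grip',s['grip_width'],s['grip_force'])
E
python3 m2.py gauge 80 g1; python3 go.py 407.9 67.3 36 0.06
```

```text
top pred dot [487.26  72.97  86.  ] [326.48 228.09] seen [324.91 228.  ] 23.0 [0.15 4.83]
scene pred dot [487.26  72.97  86.  ] [311.38 180.78] seen [310.82 177.83] 211.0 [ 17.87 -12.54]
TCP [407.41  68.08 108.49] 0.06112128602507754 grip 0.12573697856109 78.4360420703888
[407.9, 67.3, 36.0, 0.06] -> 0.05 0.09 7.24 -0.000 -0.000 0.002 rows>= 2
t 7.1 pos [407.3  68.1 108.4] yaw 0.0615 tilt [ 0. -0.] grip 0.13 78.4 F [-0.7  0.6 -0.5]
```

Emit:
{"fn": "step_arm", "kwargs": {"commands": "0 0 0.08 3 0 0 0;0 0 0.08 6 0 0 0;0 0 0.08 7 0 0 0;0 0 0.08 7.3 0 0 0;0 0 0.08 7.35 0 0 0;0 0 0.08 7.35 0 0 0;0 0 0.08 7.35 0 0 0"}}

```text
time_s: 7.68
eef_pos: [407.6, 67.0, 35.1]
ee_rot: [0.0, 1.0, 0.03, 0.0]
force: [-1.0, -0.6, -1.2]
grip_width: 0.128
grip_force: 78.6
```

```bash
python3 m2.py gauge 6 g2; python3 go.py 457.7 70.3 35 0.06;python3 - <<'E'
import cv2
s=cv2.imread('pics/g2_scene.png');t=cv2.imread('pics/g2_top.png');import numpy as np
a=cv2.resize(s[160:225,260:360],None,fx=5,fy=5,interpolation=cv2.INTER_CUBIC);b=cv2.resize(t[190:260,295:360],None,fx=4,fy=4,interpolation=cv2.INTER_CUBIC)
o=np.zeros((325,760,3),np.uint8);o[:325,:500]=a;o[:280,500:760]=b;cv2.imwrite('pics/c3.png',o)
E
```

```text
top pred dot [487.4   71.83  12.  ] [324.96 230.64] seen None 0.0 None
scene pred dot [487.4   71.83  12.  ] [310.7  200.32] seen [309. 200.] 25.0 [5.05 3.26]
TCP [407.55  66.97  35.09] 0.060903669645016555 grip 0.12797125063286383 78.57606768608093
[457.7, 70.3, 35.0, 0.06] -> 5.03 -0.05 0.01 0.000 -0.000 0.000 rows>= 2
t 7.7833 pos [407.5  66.8  35.1] yaw 0.0605 tilt [0. 0.] grip 0.127 78.6 F [ 0.6 -0.1 -1.5]
```

View pics/c3.png

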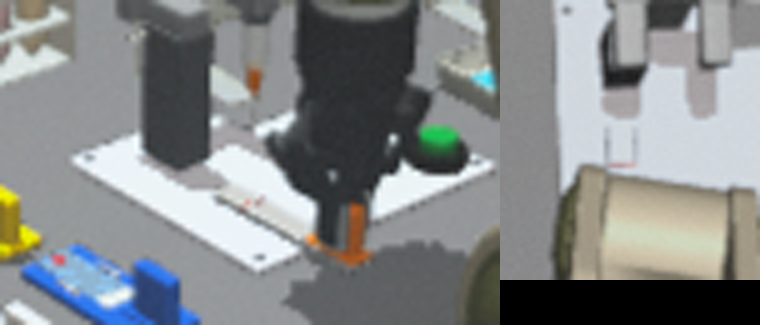

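```bash
python3 - <<'E'
from h import *
np.set_printoptions(precision=2,suppress=True)
t=cv2.imread('pics/top0.png')
g=t.mean(2)
for col in (322,324,326,328,330):print(col,g[206:220,col].round().astype(int))
c,s=np.cos(.06),np.sin(.06)
S=lambda X,Y,Z:[563.5+c*X-s*Y,11.5+s*X+c*Y,Z]
print(proj('top',S(-12,50,15)),proj('top',S(-12,65,15)),proj('top',S(-12,80,15)))
for r in(211,212,212.5,213):print(r,w('top',[326,r],15))
E
```

```text
322 [ 75  55  34  30  36  67 129 168 169 167 166 170 189 217]
324 [ 89  59  36  37  38  70 131 169 167 165 167 169 171 188]
326 [109  51  38  29  40  87 146 169 167 166 169 169 170 188]
328 [101  51  36  29  42  91 148 166 168 165 167 170 168 188]
330 [ 89  53  72 110 161 193 205 203 205 204 204 205 209 216]
[328.8  211.79] [324.15 211.94] [319.51 212.08]
211 [550.85  69.75  15.  ]
212 [547.59  69.7   15.  ]
212.5 [545.96  69.67  15.  ]
213 [544.33  69.65  15.  ]
```

Emit:
{"fn": "step_arm", "kwargs": {"commands": "0 0 0 0.04 0 0 0;0 1 0 0.04 0 0 0;0 2 0 0.04 0 0 0;0 3 0 0.04 0 0 0;0 4 0 0.04 0 0 0;0 5 0 0.04 0 0 0;0 5.5 0 0.04 0 0 0;0 5.5 0 0.04 0 0 0;0 5.5 0 0.04 0 0 0"}}

```text
time_s: 8.53
eef_pos: [462.5, 69.8, 34.7]
ee_rot: [0.0, 1.0, 0.03, 0.001]
force: [1.4, 0.3, 1.2]
grip_width: 0.129
grip_force: 78.9
```

```bash
python3 m2.py gauge 6 g3; python3 go.py 468.5 70.6 34.7 0.06;python3 - <<'E'
import cv2
s=cv2.imread('pics/g3_scene.png');t=cv2.imread('pics/g3_top.png');import numpy as np
a=cv2.resize(s[165:215,270:340],None,fx=7,fy=7,interpolation=cv2.INTER_CUBIC);b=cv2.resize(t[195:240,305:350],None,fx=6,fy=6,interpolation=cv2.INTER_CUBIC)
o=np.zeros((350,760,3),np.uint8);o[:350,:490]=a;o[:270,490:760]=b;cv2.imwrite('pics/c4.png',o)
E
```

```text
top pred dot [542.35  74.53  12.  ] [324.4 213.7] seen None 0.0 None
scene pred dot [542.35  74.53  12.  ] [299.86 194.24] seen None 10.0 None
TCP [462.5   69.75  34.68] 0.05979072393110332 grip 0.12902150488851274 78.88213992118835
[468.5, 70.6, 34.7, 0.06] -> 0.64 -0.05 0.00 0.000 -0.001 -0.000 rows>= 1
t 8.6333 pos [462.2  69.7  34.7] yaw 0.0597 tilt [0.001 0.   ] grip 0.125 78.9 F [ 1.4 -0.2  0.8]
```

View pics/c4.png

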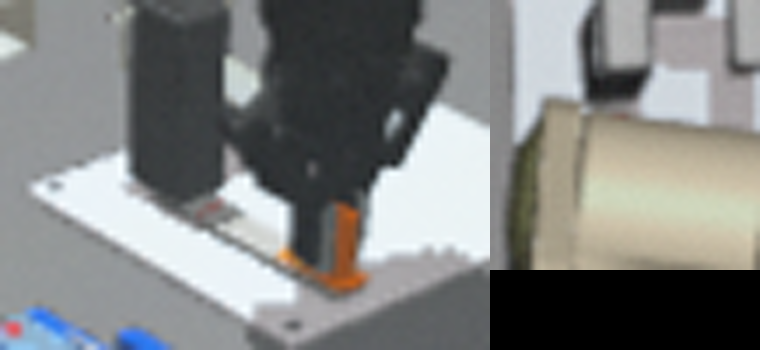

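Emit:
{"fn": "step_arm", "kwargs": {"commands": "0 0.3 0 0 0 0 0;0 0.65 0 0 0 0 0;0 0.65 0 0 0 0 0;0 0.65 0 0 0 0 0;0 0.65 0 0 0 0 0;0 0.65 0 0 0 0 0"}}

```text
time_s: 9.13
eef_pos: [468.5, 70.2, 34.7]
ee_rot: [-0.0, 1.0, 0.03, -0.0]
force: [-1.5, 0.4, 5.8]
grip_width: 0.13
grip_force: 79.3
```

```bash
python3 m2.py gauge 6 g4; python3 -c "
from h import *
im=cv2.imread('pics/g4_scene.png')
a=cv2.resize(im[172:208,280:320],None,fx=12,fy=12,interpolation=cv2.INTER_CUBIC);cv2.imwrite('pics/c5.png',a)"; python3 go.py 405 66.7 35 0.06 
```

```text
top pred dot [548.36  74.96  12.  ] [324.3  211.85] seen None 0.0 None
scene pred dot [548.36  74.96  12.  ] [298.67 193.6 ] seen [297.38 193.62] 26.0 [2.51 3.68]
TCP [468.5   70.18  34.67] 0.05979922234197414 grip 0.13031950845480536 79.2838704586029
[405.0, 66.7, 35.0, 0.06] -> -6.36 -0.03 -0.03 -0.000 0.000 -0.000 rows>= 2
t 9.2333 pos [468.5  70.2  34.7] yaw 0.0599 tilt [-0. -0.] grip 0.128 79.3 F [-1.3 -0.4  5.3]
```

View pics/c5.png

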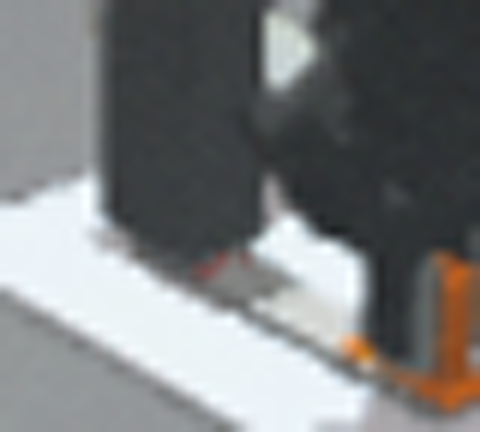

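Emit:
{"fn": "step_arm", "kwargs": {"commands": "0 -1 0 0 0 0 0;0 -2 0 0 0 0 0;0 -4 0 0 0 0 0;0 -6 0 0 0 0 0;0 -7 0 0 0 0 0;0 -7 0 -4 0 0 0;0 -7 0 -7.5 0 0 0;0 -7 0 -7.5 0 0 0;0 -7 0 -7.5 0 0 0;0 -7 0 -7.5 0 0 0"}}

```text
time_s: 10.07
eef_pos: [398.1, 66.0, 108.8]
ee_rot: [-0.0, 1.0, 0.03, -0.001]
force: [-0.2, -0.6, -1.7]
grip_width: 0.125
grip_force: 78.6
```

```bash
python3 go.py 449.3 415.7 110 -0.187 449.3 415.7 33 -0.187;python3 m1.py white yellow blue
```

```text
[449.3, 415.7, 110.0, -0.187] -> 7.20 -34.60 -0.12 -0.000 0.001 0.247 rows>= 9
[449.3, 415.7, 33.0, -0.187] -> 7.21 -34.60 7.58 -0.000 0.001 0.247 rows>= 9
t 10.0667 pos [398.1  66.  108.8] yaw 0.0598 tilt [-0.001 -0.   ] grip 0.125 78.6 F [-0.2 -0.6 -1.7]
top white [462.191 309.294   0.073   0.019] pred dot [507.337 322.629] seen []
top yellow [597.356 237.3     0.076   0.009] pred dot [638.154 228.384] seen []
top blue [457.12  215.563   0.067   0.013] pred dot [507.007 218.915] seen []
scene white [467.161 307.116   0.036   0.264] pred dot [512.769 318.778] seen []
scene yellow [598.354 238.576   0.071   0.366] pred dot [639.106 229.453] seen []
scene blue [459.486 215.705   0.043   0.027] pred dot [509.439 217.876] seen []
```

Emit:
{"fn": "step_arm", "kwargs": {"commands": "0 1 -4 0 0 0 0.03;0 2 -8 0 0 0 0.06;0 3 -12 0 0 0 0.1;0 4 -16 0 0 0 0.14;0 5 -20 0 0 0 0.18;0 6 -24 0 0 0 0.22;0 7 -28 0 0 0 0.247;0 7.2 -32 0 0 0 0.247;0 7.2 -34.6 0 0 0 0.247;0 7.2 -34.6 0 0 0 0.247;0 7.2 -34.6 0 0 0 0.247;0 7.2 -34.6 0 0 0 0.247;0 7.2 -34.6 0 0 0 0.247"}}

```text
time_s: 11.25
eef_pos: [450.1, 414.5, 108.9]
ee_rot: [0.001, 0.996, -0.094, -0.001]
force: [-0.3, 0.2, -0.9]
grip_width: 0.128
grip_force: 78.6
```

```bash
python3 go.py 449.3 415.7 32.5 -0.187; python3 m2.py gauge 80
```

```text
[449.3, 415.7, 32.5, -0.187] -> -0.09 -0.11 7.64 0.001 0.001 -0.001 rows>= 2
t 11.25 pos [450.1 414.5 108.9] yaw -0.1884 tilt [-0.001  0.001] grip 0.128 78.6 F [-0.3  0.2 -0.9]
top pred dot [528.67 399.55  86.  ] [220.81 211.78] seen None 0.0 None
scene pred dot [528.67 399.55  86.  ] [218.57 204.33] seen None 6.0 None
TCP [450.08 414.53 108.87] -0.18841195159836677 grip 0.1277902357462739 78.62522721290588
```

Emit:
{"fn": "step_arm", "kwargs": {"commands": "0 -0.08 -0.08 3 0 0 0;0 -0.08 -0.08 6 0 0 0;0 -0.08 -0.08 7.3 0 0 0;0 -0.08 -0.08 7.6 0 0 0;0 -0.08 -0.08 7.7 0 0 0;0 -0.08 -0.08 7.7 0 0 0;0.2 -0.08 -0.08 7.7 0 0 0;0.35 -0.08 -0.08 7.7 0 0 0;0.35 -0.08 -0.08 7.7 0 0 0;0.35 -0.08 -0.08 7.7 0 0 0;0.35 -0.08 -0.08 4 0 0 0;0.35 -0.08 -0.08 0 0 0 0;0.35 -0.08 -0.08 -1 0 0 0;0.35 3 10 -1 0 0 -0.2;0.35 3 10 -1 0 0 -0.2;0.35 3 10 -1 0 0 -0.2;0.35 3 10 -1 0 0 -0.2;0.35 3 10 -1 0 0 -0.2"}}

```text
time_s: 12.85
eef_pos: [461.4, 311.1, 120.1]
ee_rot: [-0.0, 1.0, 0.005, 0.0]
force: [0.2, 0.4, 0.2]
grip_width: 0.349
grip_force: 0.0
```

```bash
python3 m1.py; python3 go.py 417.5 306 110 0.073 417.5 306 29 0.073
```

```text
top gauge [492.463 399.629  -0.083   0.799] pred dot [527.342 396.717] seen []
top white [512.992 332.616  -1.168   0.546] pred dot [540.213 294.211] seen []
top yellow [597.34  237.316   0.077   0.009] pred dot [638.143 228.42 ] seen []
top blue [458.422 213.989   0.113   0.088] pred dot [508.104 219.612] seen []
scene gauge [386.392 496.149   0.943   0.855] pred dot [406.941 524.481] seen []
scene white [476.935 315.275  -0.253   0.633] pred dot [523.974 313.451] seen []
scene yellow [598.589 239.077   0.072   0.394] pred dot [639.345 229.968] seen []
scene blue [459.431 215.796   0.042   0.024] pred dot [509.387 217.9  ] seen []
[417.5, 306.0, 110.0, 0.073] -> -4.36 0.59 0.98 -0.000 -0.001 -0.060 rows>= 2
[417.5, 306.0, 29.0, 0.073] -> -4.36 0.60 9.08 -0.000 -0.001 -0.060 rows>= 3
t 12.95 pos [461.  312.5 119.8] yaw 0.013 tilt [ 0.001 -0.   ] grip 0.351 0.0 F [ 0.5 -0.2  0.6]
```

Emit:
{"fn": "step_arm", "kwargs": {"commands": "0.35 -4.4 0.6 1 0 0 -0.06;0.35 -4.4 0.6 1 0 0 -0.06;0.35 -4.4 0.6 1 0 0 -0.06;0.35 -4.4 0.6 1 0 0 -0.06;0.35 -4.4 0.6 1 0 0 -0.06"}}

```text
time_s: 13.37
eef_pos: [418.2, 306.1, 110.2]
ee_rot: [-0.0, 0.999, 0.037, 0.001]
force: [-0.2, 0.0, -0.1]
grip_width: 0.351
grip_force: 0.0
```

```bash
python3 go.py 417.5 306 29 0.073
```

```text
[417.5, 306.0, 29.0, 0.073] -> -0.09 0.01 8.12 -0.001 -0.002 0.000 rows>= 2
t 13.3667 pos [418.2 306.1 110.2] yaw 0.0731 tilt [ 0.002 -0.001] grip 0.351 0.0 F [-0.2  0.  -0.1]
```

Emit:
{"fn": "step_arm", "kwargs": {"commands": "0.35 -0.09 0 3 0 0 0;0.35 -0.09 0 6 0 0 0;0.35 -0.09 0 8.1 0 0 0;0.35 -0.09 0 8.1 0 0 0;0.35 -0.09 0 8.1 0 0 0;0.35 -0.09 0 8.1 0 0 0;0.1 -0.09 0 8.1 0 0 0;0 -0.09 0 8.1 0 0 0;0 -0.09 0 8.1 0 0 0;0 -0.09 0 8.1 0 0 0;0 -0.09 0 8.1 0 0 0;0 -0.09 0 8.1 0 0 0;0 -0.09 0 8.1 0 0 0"}}

```text
time_s: 14.45
eef_pos: [416.7, 305.5, 29.4]
ee_rot: [-0.0, 0.999, 0.036, 0.001]
force: [0.8, 0.6, 5.3]
grip_width: 0.13
grip_force: 78.6
```

```bash
python3 go.py 417.5 306 110 0.073; python3 m1.py gauge
```

```text
[417.5, 306.0, 110.0, 0.073] -> 0.10 -0.05 -8.06 -0.001 -0.002 -0.000 rows>= 2
t 14.45 pos [416.7 305.5  29.4] yaw 0.0728 tilt [ 0.002 -0.001] grip 0.13 78.6 F [0.8 0.6 5.3]
top gauge [493.133 407.836  -0.189   0.292] pred dot [527.507 401.249] seen []
scene gauge [375.611 481.19    0.945   0.856] pred dot [396.122 509.55 ] seen []
```

Emit:
{"fn": "step_arm", "kwargs": {"commands": "0 0 0 -3 0 0 0;0 0 0 -8 0 0 0;0 0 0 -8 0 0 0;0 0 0 -8 0 0 0"}}

```text
time_s: 14.88
eef_pos: [417.2, 305.7, 111.1]
ee_rot: [-0.001, 0.999, 0.036, 0.003]
force: [0.7, 0.5, -1.0]
grip_width: 0.129
grip_force: 78.3
```

```bash
python3 go.py 414.3 -8.1 110 0.06;python3 m1.py yellow blue; python3 m2.py white 80
```

```text
[414.3, -8.1, 110.0, 0.06] -> -2.58 31.28 0.04 -0.002 -0.005 0.013 rows>= 8
t 14.8833 pos [417.2 305.7 111.1] yaw 0.0729 tilt [ 0.005 -0.002] grip 0.129 78.3 F [ 0.7  0.5 -1. ]
top yellow [597.44  237.304   0.077   0.009] pred dot [638.246 228.423] seen []
top blue [457.417 215.431   0.077   0.019] pred dot [507.267 219.3  ] seen []
scene yellow None
scene blue [457.639 215.824   0.04    0.072] pred dot [507.599 217.823] seen []
top pred dot [505.56 321.54  89.  ] [245.74 219.8 ] seen [245.89 219.53] 322.0 [ 0.85 -0.41]
scene pred dot [505.56 321.54  89.  ] [244.73 199.12] seen [244.86 198.72] 396.0 [ 1.87 -1.64]
TCP [415.53 304.95 107.66] 0.07275185787783582 grip 0.13152083752913932 78.3054792881012
```

Emit:
{"fn": "step_arm", "kwargs": {"commands": "0 -0.4 4 0.1 0 0 0.013;0 -0.8 8 0.1 0 0 0.013;0 -1.2 12 0.1 0 0 0.013;0 -1.5 16 0.1 0 0 0.013;0 -1.8 20 0.1 0 0 0.013;0 -2.2 24 0.1 0 0 0.013;0 -2.5 28 0.1 0 0 0.013;0 -2.6 31.3 0.1 0 0 0.013;0 -2.6 31.3 0.1 0 0 0.013;0 -2.6 31.3 0.1 0 0 0.013;0 -2.6 31.3 0.1 0 0 0.013;0 -2.6 31.3 0.1 0 0 0.013;0 -2.6 31.3 0.1 0 0 0.013"}}

```text
time_s: 16.17
eef_pos: [412.7, -7.9, 107.2]
ee_rot: [-0.0, 1.0, 0.031, -0.0]
force: [0.2, -0.5, -1.7]
grip_width: 0.13
grip_force: 78.7
```

```bash
python3 go.py 414.3 -8.1 36 0.06;python3 m2.py white 80; python3 m1.py gauge
```

```text
[414.3, -8.1, 36.0, 0.06] -> 0.17 0.04 7.12 -0.000 0.001 0.002 rows>= 2
t 16.1667 pos [412.7  -7.9 107.2] yaw 0.0617 tilt [-0.001 -0.   ] grip 0.13 78.7 F [ 0.2 -0.5 -1.7]
top pred dot [502.89   7.74  89.  ] [347.88 223.51] seen [347.98 223.33] 426.0 [ 0.58 -0.29]
scene pred dot [502.89   7.74  89.  ] [323.24 173.25] seen [322.64 173.84] 162.0 [-2.25  4.65]
TCP [412.68  -7.85 107.21] 0.06167194873288445 grip 0.13046042208753478 78.70329022407532
top gauge [493.101 408.141  -0.196   0.01 ] pred dot [527.431 401.325] seen []
scene gauge [375.611 481.19    0.945   0.861] pred dot [396.122 509.55 ] seen []
```

Gauge sits on its mat. Lower the carrier onto the stage.

Emit:
{"fn": "step_arm", "kwargs": {"commands": "0 0.1 0 3 0 0 0;0 0.1 0 6 0 0 0;0 0.1 0 7 0 0 0;0 0.1 0 7.15 0 0 0;0 0.1 0 7.2 0 0 0;0 0.1 0 7.2 0 0 0;0 0.1 0 7.2 0 0 0"}}

```text
time_s: 16.95
eef_pos: [414.1, -8.8, 35.8]
ee_rot: [0.0, 1.0, 0.03, 0.0]
force: [-0.4, -1.1, -1.2]
grip_width: 0.123
grip_force: 80.0
```

```bash
python3 go.py 474.2 -4.5 35.4 0.06;python3 m2.py white 6 w1
```

```text
[474.2, -4.5, 35.4, 0.06] -> 6.02 -0.06 0.04 0.000 -0.001 0.000 rows>= 2
t 16.95 pos [414.1  -8.8  35.8] yaw 0.06 tilt [0.001 0.   ] grip 0.123 80.0 F [-0.4 -1.1 -1.2]
top pred dot [504.38   6.69  15.  ] [345.38 225.85] seen [345.5 225.4] 262.0 [ 1.45 -0.38]
scene pred dot [504.38   6.69  15.  ] [322.04 192.29] seen [321.65 191.49] 211.0 [ 5.22 -2.76]
TCP [414.14  -8.75  35.79] 0.0600261125053253 grip 0.12305581935666486 80.02273321151733
```

Emit:
{"fn": "step_arm", "kwargs": {"commands": "0 0 0 0.04 0 0 0;0 1 0 0.04 0 0 0;0 2 0 0.04 0 0 0;0 3 -0.03 0.04 0 0 0;0 4 -0.05 0.04 0 0 0;0 5 -0.06 0.04 0 0 0;0 5.5 -0.06 0.04 0 0 0;0 5.7 -0.06 0.04 0 0 0;0 5.7 -0.06 0.04 0 0 0;0 5.7 -0.06 0.04 0 0 0;0 5.7 -0.06 0.04 0 0 0"}}

```text
time_s: 17.97
eef_pos: [470.4, -4.8, 35.2]
ee_rot: [-0.0, 1.0, 0.03, -0.0]
force: [0.7, 0.1, -1.1]
grip_width: 0.128
grip_force: 80.0
```

```bash
python3 go.py 474.2 -4.5 35.4 0.06;python3 m2.py white 6 w2; python3 - <<'E'
import cv2
from h import *
for c in('scene',):print(spot_point(c,'needle_tip')[:2])
s=cv2.imread('pics/w2_scene.png');t=cv2.imread('pics/w2_top.png')
a=cv2.resize(s[165:205,290:330],None,fx=10,fy=10,interpolation=cv2.INTER_CUBIC);b=cv2.resize(t[195:235,325:365],None,fx=10,fy=10,interpolation=cv2.INTER_CUBIC)
cv2.imwrite('pics/c6.png',np.hstack([a,b]))
E
```

```text
[474.2, -4.5, 35.4, 0.06] -> 0.38 -0.01 -0.02 -0.000 0.000 -0.000 rows>= 1
t 17.9667 pos [470.4  -4.8  35.2] yaw 0.0597 tilt [-0. -0.] grip 0.128 80.0 F [ 0.7  0.1 -1.1]
top pred dot [560.6   10.62  15.  ] [344.35 208.52] seen None 0.0 None
scene pred dot [560.6   10.62  15.  ] [310.73 186.51] seen [310.41 186.  ] 46.0 [ 3.68 -1.62]
TCP [470.36  -4.8   35.16] 0.0597343547375438 grip 0.12752269146705716 80.01800179481506
[{'xy': [222.6, 236.0], 'score': 0.64}, {'xy': [312.3, 187.5], 'score': 0.38}]
```

View pics/c6.png

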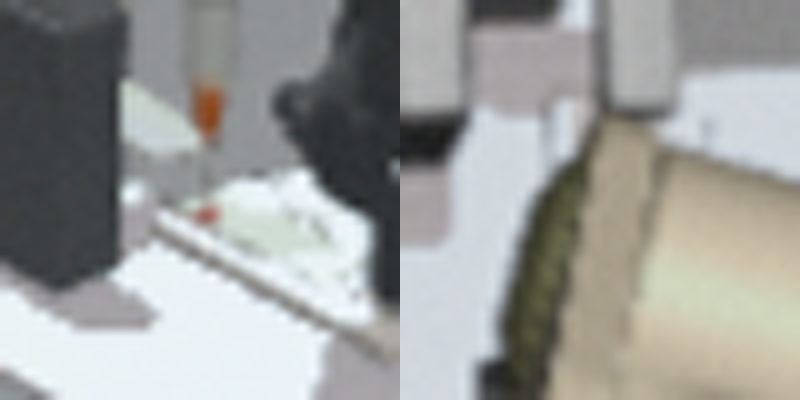

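```bash
python3 - <<'E'
from h import *
np.set_printoptions(precision=2,suppress=True)
for f in('scene0','w1_scene','w2_scene'):
    g=cv2.imread(f'pics/{f}.png').mean(2).round().astype(int);print(f)
    for r in range(178,190):print(r,g[r,304:317])
for n in([563.5,11.5],[565,11],[564.35,10.57],[562.7,12.9]):
    print(n,'tip',proj('scene',[*n,18]),'dot',proj('scene',[*n,14.5]), 'z30',proj('scene',[*n,35]))
# red detail
im=cv2.imread('pics/w2_scene.png').astype(int);print(im[182:190,306:315,2]-im[182:190,306:315,1])
E
```

```text
scene0
178 [201 202 201 201 201 185 119 114 142 147 146 146 148]
179 [196 203 201 200 199 187 139 116 141 146 147 148 148]
180 [144 172 175 164 143 152 144 141 146 147 147 147 147]
181 [141 151 152 148 140 144 138 145 146 148 147 146 147]
182 [147 148 150 148 148 148 134 142 148 148 149 147 148]
183 [179 152 149 148 147 148 132 143 147 147 130 179 222]
184 [186 157 130 143 148 146 140 146 181 208 222 231 237]
185 [166 160 154 146 129 109 139 218 231 235 239 238 239]
186 [160 161 164 159 153 148 156 230 238 239 239 239 239]
187 [162 163 162 161 163 162 162 183 190 233 239 238 239]
188 [160 160 162 161 162 162 160 161 159 183 188 232 238]
189 [162 221 229 230 182 162 160 161 160 160 159 183 190]
w1_scene
178 [205 203 204 202 204 191 122 115 143 148 150 149 148]
179 [200 205 204 202 202 192 141 117 143 150 148 148 148]
180 [146 176 179 163 147 155 145 140 146 150 150 149 150]
181 [142 154 154 151 142 147 140 148 150 148 150 149 150]
182 [149 148 150 150 150 148 134 145 148 149 148 150 149]
183 [181 155 149 149 149 149 132 146 149 150 131 181 224]
184 [189 160 134 145 150 150 142 148 183
[... 919 characters left out ...]
12 231 232 182 201 198 210 213 213]
189 [164 220 176 137 146 173 228 232 218 189 171 190 211]
[563.5, 11.5] tip [310.05 185.52] dot [310.01 186.4 ] z30 [310.24 181.23]
[565, 11] tip [309.88 185.32] dot [309.85 186.2 ] z30 [310.08 181.04]
[564.35, 10.57] tip [310.1  185.36] dot [310.06 186.24] z30 [310.29 181.08]
[562.7, 12.9] tip [309.89 185.71] dot [309.85 186.59] z30 [310.08 181.42]
[[ -3  -3  -3  -2  -2  -3  -2  -3  -5]
 [ -2  -3  -4  -5   0  -3 -11 -12 -10]
 [ -2  -2  -5  -5  -4 -11 -12 -13 -11]
 [  1  -2  -9 -13   7  10  -9 -11 -13]
 [-10  -1  -3  21  52  44  -6 -13 -12]
 [ -3  -7  -8   4  14   5 -12 -13 -12]
 [  2  -4  -2  -6  -8  -5  -8 -13 -14]
 [ -2   1   4  -4  -2  -7 -12  -5  -8]]
```

Emit:
{"fn": "step_arm", "kwargs": {"commands": "0 0.08 -0.1 0 0 0 0;0 0.08 -0.1 0 0 0 0;0 0.08 -0.1 0.02 0 0 0;0 0.08 -0.1 0.02 0 0 0;0.1 0.08 -0.1 0.02 0 0 0;0.2 0.08 -0.1 0.02 0 0 0;0.3 0.08 -0.1 0.02 0 0 0;0.3 0.08 -0.1 0.02 0 0 0"}}

```text
time_s: 18.78
eef_pos: [471.6, -3.8, 34.9]
ee_rot: [0.0, 1.0, 0.03, 0.0]
force: [-0.2, -0.5, 0.3]
grip_width: 0.301
grip_force: 0.0
```

```bash
python3 go.py 471.2 -3.8 110 0.06 468 -80 110 0.06 468 -80 60 0.06
```

```text
[471.2, -3.8, 110.0, 0.06] -> -0.04 -0.00 -7.51 0.000 -0.000 -0.000 rows>= 2
[468.0, -80.0, 110.0, 0.06] -> -0.81 7.58 -7.51 0.000 -0.000 -0.000 rows>= 3
[468.0, -80.0, 60.0, 0.06] -> -0.81 7.58 -2.51 0.000 -0.000 -0.000 rows>= 2
t 18.7833 pos [471.6  -3.8  34.9] yaw 0.0598 tilt [0. 0.] grip 0.301 0.0 F [-0.2 -0.5  0.3]
```

Emit:
{"fn": "step_arm", "kwargs": {"commands": "0.3 0 0 -2 0 0 0;0.3 0 0 -6 0 0 0;0.3 0 0 -6 0 0 0;0 -0.8 3.8 -6 0 0 0;0 -0.8 7.6 -6 0 0 0;0 -0.8 7.6 -6 0 0 0;0 -0.8 7.6 -6 0 0 0;0 -0.8 7.6 -4 0 0 0;0 -0.8 7.6 -2.5 0 0 0;0 -0.8 7.6 -2.5 0 0 0;0 -0.8 7.6 -2.5 0 0 0"}}

```text
time_s: 19.7
eef_pos: [467.8, -79.2, 59.8]
ee_rot: [-0.0, 1.0, 0.03, -0.001]
force: [-0.3, 0.0, -0.2]
grip_width: -0.003
grip_force: 0.0
```

```bash
cat > chk.py <<'E'
# chk.py kind n : dot vs needle in scene, and dot in top
from fit import *
import sys
np.set_printoptions(precision=2,suppress=True)
k=sys.argv[1];N=np.array([564.2,11.4])
for cam in('top','scene'):
    im=snap(cam,f'{sys.argv[2]}_{cam}.png')
    u=proj(cam,[*N,14.5]);a,b=int(round(u[0]))-5,int(round(u[1]))-5
    t=im[b:b+11,a:a+11].astype(float);red=np.clip(t[...,0]-t[...,1]-(40 if k=='yellow' else 8),0,None)*(t[...,0]-t[...,2]>8)
    red[:4]=0 if cam=='scene' else red[:4]
    yy,xx=np.mgrid[:11,:11]
    if red.sum()>20:
        m=np.array([a+(xx*red).sum()/red.sum(),b+(yy*red).sum()/red.sum()]);print(cam,'want',u,'seen',m,red.sum(),'dot-needle',w(cam,m,14.5)[:2]-w(cam,u,14.5)[:2])
    else: print(cam,'no red')
    v=measure(cam,im,k,518,6,.06,6.)
    if v is not None:
        o=dict(white=(46,10),yellow=(40,-12),blue=(50,0))[k];c,s=np.cos(v[2]),np.sin(v[2])
        print(cam,'fit',v,'dot',v[0]+c*o[0]-s*o[1],v[1]+s*o[0]+c*o[1])
E
python3 go.py 468 -80 46 0.06; python3 chk.py white w3
```

```text
[468.0, -80.0, 46.0, 0.06] -> 0.01 0.08 1.38 -0.001 0.001 0.001 rows>= 1
t 19.7 pos [467.8 -79.2  59.8] yaw 0.0608 tilt [-0.001 -0.001] grip -0.003 0.0 F [-0.3  0.  -0.2]
top want [344.1  207.44] seen [344.06 207.77] 295.0 dot-needle [-1.09  0.11]
top fit [497.47  13.32   0.1    0.7 ] dot 542.1663003854629 28.08280699515118
scene want [309.9  186.32] seen [309.56 186.52] 131.0 dot-needle [-0.49  2.01]
scene fit [496.11  19.37   0.35   0.61] dot 535.92167215433 44.488485188680045
```

Emit:
{"fn": "step_arm", "kwargs": {"commands": "0 0 0.08 0.7 0 0 0;0 0 0.08 1.4 0 0 0;0 0 0.08 1.8 0 0 0;0 0 0.08 2.05 0 0 0;0 0 0.08 2.12 0 0 0;0 0 0.08 2.12 0 0 0;0 0 0.08 2.12 0 0 0"}}

```text
time_s: 20.38
eef_pos: [468.2, -80.9, 39.0]
ee_rot: [0.0, 1.0, 0.03, 0.0]
force: [-1.5, 0.0, 5.5]
grip_width: 0.002
grip_force: 2.9
```

```bash
python3 go.py 468 -80 38 0.06
```

```text
[468.0, -80.0, 38.0, 0.06] -> -0.02 -0.09 0.10 0.000 -0.000 -0.000 rows>= 1
t 20.3833 pos [468.2 -80.9  39. ] yaw 0.0598 tilt [0. 0.] grip 0.002 2.9 F [-1.5  0.   5.5]
```

Emit:
{"fn": "step_arm", "kwargs": {"commands": "0 0 0 0.06 0 0 0;0 0 0 0.12 0 0 0;0 0 0 0.12 0 0 0;0 0 0 0.12 0 0 0"}}

```text
time_s: 20.72
eef_pos: [468.3, -80.9, 38.8]
ee_rot: [0.0, 1.0, 0.03, 0.0]
force: [-4.8, 1.4, 19.2]
grip_width: 0.003
grip_force: 9.6
```

```bash
python3 go.py 468 -80 90 0.06 471.4 -3.8 90 0.06 471.4 -3.8 35.2 0.06
```

```text
[468.0, -80.0, 90.0, 0.06] -> -0.03 -0.10 -5.12 0.000 -0.000 -0.000 rows>= 2
[471.4, -3.8, 90.0, 0.06] -> 0.77 -7.68 -5.13 0.000 -0.000 -0.000 rows>= 3
[471.4, -3.8, 35.2, 0.06] -> 0.77 -7.68 0.35 0.000 -0.000 -0.000 rows>= 2
t 20.7167 pos [468.3 -80.9  38.8] yaw 0.06 tilt [0. 0.] grip 0.003 9.6 F [-4.8  1.4 19.2]
```

Emit:
{"fn": "step_arm", "kwargs": {"commands": "0 0 -0.1 -2 0 0 0;0 0 -0.1 -5.2 0 0 0;0.3 0 -0.1 -5.2 0 0 0;0.3 0.8 -4 -5.2 0 0 0;0.3 0.8 -7.7 -5.2 0 0 0;0.3 0.8 -7.7 -5.2 0 0 0;0.3 0.8 -7.7 -5.2 0 0 0;0.3 0.8 -7.7 -5.2 0 0 0"}}

```text
time_s: 21.38
eef_pos: [471.5, -3.8, 89.3]
ee_rot: [0.0, 1.0, 0.03, -0.0]
force: [0.4, -0.0, 0.9]
grip_width: 0.302
grip_force: 0.0
```

```bash
python3 go.py 471.4 -3.8 35.2 0.06
```

```text
[471.4, -3.8, 35.2, 0.06] -> -0.01 -0.00 5.41 0.000 0.000 0.000 rows>= 2
t 21.3833 pos [471.5  -3.8  89.3] yaw 0.0602 tilt [-0.  0.] grip 0.302 0.0 F [ 0.4 -0.   0.9]
```

Emit:
{"fn": "step_arm", "kwargs": {"commands": "0.3 0 0 3 0 0 0;0.3 0 0 5 0 0 0;0.3 0 0 5.4 0 0 0;0.3 0 0 5.4 0 0 0;0.3 0 0 5.4 0 0 0;0 0 0 5.4 0 0 0;0 0 0 5.4 0 0 0;0 0 0 5.4 0 0 0;0 0 0 5.4 0 0 0;0 0 0 5.4 0 0 0;0 0 0 5.4 0 0 0;0 -1 0 5.37 0 0 0;0 -2.5 0 5.37 0 0 0;0 -4.5 0 5.37 0 0 0;0 -6 0 5.37 0 0 0;0 -6.5 0 5.37 0 0 0;0 -6.5 0 2 0 0 0;0 -6.5 0 -2 0 0 0;0 -6.5 0 -2 0 0 0;0 -6.5 0 -2 0 0 0"}}

```text
time_s: 23.05
eef_pos: [407.7, -7.7, 111.1]
ee_rot: [0.001, 1.0, 0.03, 0.002]
force: [-0.8, 0.1, -2.4]
grip_width: 0.128
grip_force: 78.5
```

```bash
python3 m1.py yellow blue; python3 m2.py white 80; python3 - <<'E'
from h import *
np.set_printoptions(precision=1,suppress=True)
t=cv2.imread('pics/top0.png')[...,::-1];h=cv2.cvtColor(np.ascontiguousarray(t),cv2.COLOR_RGB2HSV).astype(int)
m=((abs(h[...,0]-93)<8)&(h[...,1]>120)).astype(np.uint8);n,l,s,c=cv2.connectedComponentsWithStats(m);i=1+s[1:,4].argmax()
r=cv2.minAreaRect(np.argwhere(l==i)[:,::-1].astype(np.float32));print(r)
for q in cv2.boxPoints(r):print(w('top',q,8))
print('c',w('top',r[0],8))
E
python3 go.py 425 -230 120 0
```

```text
top yellow [597.323 237.347   0.077   0.009] pred dot [638.13  228.473] seen []
top blue [457.528 215.66    0.068   0.014] pred dot [507.411 219.079] seen []
scene yellow [599.749 237.821   0.06    0.259] pred dot [640.395 228.232] seen []
scene blue [459.555 215.662   0.042   0.027] pred dot [509.51  217.776] seen []
top pred dot [496.51   8.13  89.  ] [347.73 225.57] seen [347.86 225.49] 406.0 [ 0.27 -0.4 ]
scene pred dot [496.51   8.13  89.  ] [324.4  173.95] seen [323.82 174.74] 146.0 [-3.42  5.61]
TCP [406.27  -7.3  108.91] 0.05984462436962771 grip 0.12418353892958248 78.47038865089417
((439.5243835449219, 243.21951293945312), (75.67097473144531, 54.230140686035156), 4.969740390777588)
[ 378.1 -168.2    8. ]
[ 552.7 -184.3    8. ]
[ 538.2 -428.5    8. ]
[ 363.9 -408.5    8. ]
c [ 457.5 -297.4    8. ]
[425.0, -230.0, 120.0, 0.0] -> 0.56 22.35 -1.18 -0.001 0.003 0.060 rows>= 6
t 23.25 pos [406.   -7.2 108.4] yaw 0.0598 tilt [-0.002 -0.001] grip 0.125 78.5 F [-0.4 -0.6 -1.4]
```

```bash
python3 go.py 417.8 -219.9 110 -0.05
```

```text
[417.8, -219.9, 110.0, -0.05] -> -0.09 21.30 -0.18 -0.001 0.003 0.110 rows>= 6
t 23.25 pos [406.   -7.2 108.4] yaw 0.0598 tilt [-0.002 -0.001] grip 0.125 78.5 F [-0.4 -0.6 -1.4]
```

Emit:
{"fn": "step_arm", "kwargs": {"commands": "0 0 4 -0.2 0 0 0.03;0 0 8 -0.2 0 0 0.06;0 0 12 -0.2 0 0 0.09;0 0 16 -0.2 0 0 0.11;0 0 20 -0.2 0 0 0.11;0 0 21.3 -0.2 0 0 0.11;0 0 21.3 -0.2 0 0 0.11;0 0 21.3 -0.2 0 0 0.11;0 0 21.3 -0.2 0 0 0.11;0 0 21.3 3 0 0 0.11;0 0 21.3 6 0 0 0.11;0 0 21.3 6.8 0 0 0.11;0 0 21.3 6.8 0 0 0.11;0 0 21.3 6.8 0 0 0.11"}}

```text
time_s: 24.42
eef_pos: [419.7, -219.6, 42.3]
ee_rot: [0.0, 1.0, -0.025, 0.0]
force: [0.6, 1.1, -1.5]
grip_width: 0.124
grip_force: 78.7
```

```bash
python3 go.py 417.8 -219.9 37 -0.05; python3 m2.py white 10
```

```text
[417.8, -219.9, 37.0, -0.05] -> -0.19 0.04 0.53 0.000 -0.000 0.001 rows>= 1
t 24.4167 pos [ 419.7 -219.6   42.3] yaw -0.0491 tilt [0. 0.] grip 0.124 78.7 F [ 0.6  1.1 -1.5]
top pred dot [ 511.13 -214.06   19.  ] [414.32 225.54] seen [414.48 225.06] 336.0 [ 1.55 -0.52]
scene pred dot [ 511.13 -214.06   19.  ] [365.78 174.33] seen None 0.0 None
TCP [ 419.74 -219.58   42.32] -0.04909921568041898 grip 0.12378379900546803 78.69062304496765
```

Emit:
{"fn": "step_arm", "kwargs": {"commands": "0 0 0 0.2 0 0 0;0 0 0 0.35 0 0 0;0 0 0 0.45 0 0 0;0 0 0 0.5 0 0 0;0 0 0 0.5 0 0 0"}}

```text
time_s: 24.93
eef_pos: [419.5, -220.4, 37.2]
ee_rot: [0.0, 1.0, -0.025, 0.0]
force: [-2.7, 0.3, 6.4]
grip_width: 0.13
grip_force: 79.8
```

Emit:
{"fn": "step_arm", "kwargs": {"commands": "0.15 0 0 0 0 0 0;0.3 0 0 0 0 0 0;0.3 0 0 0 0 0 0;0.3 0 0 -3 0 0 0;0.3 0 0 -7.5 0 0 0;0.3 0 0 -7.5 0 0 0;0.3 0 -4 -7.5 0 0 -0.05;0.3 0 -8 -7.5 0 0 -0.1;0.3 0 -12 -7.5 0 0 -0.12;0.3 0 -16 -7.5 0 0 -0.12;0.3 0 -20 -7.5 0 0 -0.12;0.3 0 -24 -7.5 0 0 -0.12;0.3 0 -28 -7.5 0 0 -0.12;0.3 0 -32 -7.5 0 0 -0.12;0.3 0 -32 -7.5 0 0 -0.12;0.3 0 -32 -7.5 0 0 -0.12;0.3 0 -32 -7.5 0 0 -0.12"}}

```text
time_s: 26.35
eef_pos: [435.4, 99.3, 111.5]
ee_rot: [0.0, 0.999, 0.035, 0.0]
force: [-0.9, -0.5, 0.2]
grip_width: 0.299
grip_force: 0.0
```

```bash
sed -i "s/white=(460,312,0,0)/white=(462,-222,7.5,-.05)/" m1.py; python3 m1.py; python3 go.py 552.8 233.9 110 0.077 552.8 233.9 29.4 0.077;cp /dev/null x; python3 -c "
from h import *
snap('top','p1.png')"
```

```text
top gauge [493.257 408.086  -0.199   0.009] pred dot [527.565 401.159] seen []
top white [ 465.169 -222.614   -0.058    0.075] pred dot [ 511.669 -215.284] seen []
top yellow [597.451 237.262   0.076   0.009] pred dot [638.25 228.35] seen []
top blue [457.118 215.503   0.065   0.013] pred dot [507.011 218.765] seen []
scene gauge [375.611 481.19    0.945   0.863] pred dot [396.122 509.55 ] seen []
scene white [ 581.639 -244.222   -0.83     5.248] pred dot [ 620.075 -271.4  ] seen []
scene yellow [598.354 238.576   0.071   0.364] pred dot [639.106 229.453] seen []
scene blue [459.486 215.705   0.043   0.027] pred dot [509.439 217.876] seen []
[552.8, 233.9, 110.0, 0.077] -> 12.62 -12.72 0.15 0.000 -0.000 -0.009 rows>= 5
[552.8, 233.9, 29.4, 0.077] -> 12.62 -12.72 8.21 0.000 -0.000 -0.009 rows>= 5
t 26.45 pos [435.6  98.4 111.5] yaw 0.068 tilt [0. 0.] grip 0.305 0.0 F [ 0.4 -0.8  0.5]
```

Emit:
{"fn": "step_arm", "kwargs": {"commands": "0.3 1 -4 0.1 0 0 0;0.3 2 -8 0.1 0 0 0;0.3 4 -12 0.1 0 0 0;0.3 8 -12.8 0.1 0 0 -0.009;0.3 12 -12.8 0.1 0 0 -0.009;0.3 12.6 -12.8 0.1 0 0 -0.009;0.3 12.6 -12.8 0.1 0 0 -0.009;0.3 12.6 -12.8 0.1 0 0 -0.009;0.3 12.6 -12.8 0.1 0 0 -0.009;0.3 12.6 -12.8 0.1 0 0 -0.009"}}

```text
time_s: 27.33
eef_pos: [551.4, 235.5, 110.8]
ee_rot: [-0.0, 0.999, 0.039, -0.0]
force: [0.2, 0.0, 0.7]
grip_width: 0.296
grip_force: 0.0
```

```bash
python3 go.py 552.8 233.9 29.2 0.077
```

```text
[552.8, 233.9, 29.2, 0.077] -> 0.13 0.18 8.16 -0.000 0.000 0.001 rows>= 2
t 27.3333 pos [551.4 235.5 110.8] yaw 0.0783 tilt [-0. -0.] grip 0.296 0.0 F [0.2 0.  0.7]
```

Emit:
{"fn": "step_arm", "kwargs": {"commands": "0.3 0.1 0.15 3 0 0 0;0.3 0.1 0.15 6 0 0 0;0.3 0.1 0.15 8.1 0 0 0;0.3 0.1 0.15 8.15 0 0 0;0.3 0.1 0.15 8.15 0 0 0;0.3 0.1 0.15 8.15 0 0 0;0.1 0.1 0.15 8.15 0 0 0;0 0.1 0.15 8.15 0 0 0;0 0.1 0.15 8.15 0 0 0;0 0.1 0.15 8.15 0 0 0;0 0.1 0.15 8.15 0 0 0;0 0.1 0.15 8.15 0 0 0"}}

```text
time_s: 28.33
eef_pos: [553.8, 234.7, 30.5]
ee_rot: [-0.0, 0.999, 0.039, 0.001]
force: [-1.8, -0.6, 7.3]
grip_width: 0.126
grip_force: 79.0
```

```bash
python3 m2.py yellow 0; python3 go.py 552.8 233.9 110 0.077
```

```text
top pred dot [639.46 229.44   9.  ] [277.39 183.05] seen None 0.0 None
scene pred dot [639.46 229.44   9.  ] [246.75 196.58] seen [246.63 196.74] 112.0 [-0.73  0.93]
TCP [553.78 234.71  30.54] 0.07883232513408987 grip 0.12552875084326628 78.96053552627563
[552.8, 233.9, 110.0, 0.077] -> -0.09 0.07 -7.95 -0.000 -0.002 0.002 rows>= 2
t 28.4333 pos [553.8 234.7  30.5] yaw 0.0788 tilt [ 0.002 -0.   ] grip 0.13 79.0 F [-1.7 -0.6  7.1]
```

Emit:
{"fn": "step_arm", "kwargs": {"commands": "0 0 0 -3 0 0 0;0 0 0 -8 0 0 0;0 0 0 -8 0 0 0;0 -4 0 -8 0 0 0;0 -8 0 -8 0 0 0;0 -12 2 -8 0 0 0;0 -13 6 -8 0 0 0;0 -14 10 -8 0 0 0;0 -15 14 -8 0 0 0;0 -15.5 18 -8 0 0 0.018;0 -15.5 20.8 -8 0 0 0.018;0 -15.5 20.8 -8 0 0 0.018;0 -15.5 20.8 -8 0 0 0.018;0 -15.5 20.8 -8 0 0 0.018;0 -15.5 20.8 -8 0 0 0.018"}}

```text
time_s: 29.68
eef_pos: [415.0, 15.9, 109.0]
ee_rot: [-0.0, 1.0, 0.031, -0.0]
force: [0.2, -0.7, -2.3]
grip_width: 0.123
grip_force: 78.6
```

```bash
python3 m2.py yellow 78; python3 go.py 414.7 14.4 38 0.06
```

```text
top pred dot [500.54   9.25  87.  ] [347.3  224.34] seen [347.4  224.15] 121.0 [ 0.6  -0.31]
scene pred dot [500.54   9.25  87.  ] [323.33 174.15] seen [323.02 174.  ] 52.0 [1.47 0.1 ]
TCP [414.96  15.94 109.03] 0.06217612156377733 grip 0.12347592205448421 78.55323314666748
[414.7, 14.4, 38.0, 0.06] -> -0.04 0.15 7.10 -0.000 0.000 0.003 rows>= 2
t 29.7833 pos [415.   15.9 109. ] yaw 0.0626 tilt [-0. -0.] grip 0.125 78.6 F [ 0.3 -0.2 -2.1]
```

Emit:
{"fn": "step_arm", "kwargs": {"commands": "0 -0.05 0.1 3 0 0 0;0 -0.05 0.1 6 0 0 0;0 -0.05 0.1 7 0 0 0;0 -0.05 0.1 7.2 0 0 0;0 -0.05 0.1 7.23 0 0 0;0 -0.05 0.1 7.23 0 0 0;0 -0.05 0.1 7.23 0 0 0"}}

```text
time_s: 30.37
eef_pos: [414.9, 14.4, 36.9]
ee_rot: [0.0, 1.0, 0.031, 0.0]
force: [-0.1, 0.1, -1.8]
grip_width: 0.127
grip_force: 79.9
```

```bash
python3 m2.py yellow 6; python3 go.py 477.5 18 36.5 0.06
```

```text
top pred dot [500.5    7.64  15.  ] [345.07 227.04] seen [345.31 226.58] 112.0 [ 1.51 -0.75]
scene pred dot [500.5    7.64  15.  ] [322.57 192.79] seen [322.38 192.  ] 71.0 [ 4.79 -3.31]
TCP [414.92  14.38  36.91] 0.06168741668690934 grip 0.12726287664038588 79.88438844680786
[477.5, 18.0, 36.5, 0.06] -> 6.27 0.00 0.05 0.000 -0.001 0.001 rows>= 2
t 30.4667 pos [414.9  14.2  37. ] yaw 0.0613 tilt [0.001 0.   ] grip 0.126 79.9 F [-0.6 -0.5 -2.7]
```

Emit:
{"fn": "step_arm", "kwargs": {"commands": "0 0 0 0.04 0 0 0;0 1 0 0.04 0 0 0;0 2 0 0.04 0 0 0;0 3 0 0.04 0 0 0;0 4 0 0.04 0 0 0;0 5 -0.02 0.04 0 0 0;0 5.8 -0.03 0.04 0 0 0;0 6.2 -0.03 0.04 0 0 0;0 6.2 -0.03 0.04 0 0 0;0 6.2 -0.03 0.04 0 0 0;0 6.2 -0.03 0.04 0 0 0"}}

```text
time_s: 31.38
eef_pos: [476.1, 18.1, 36.3]
ee_rot: [-0.0, 1.0, 0.03, -0.0]
force: [0.4, -0.6, -2.1]
grip_width: 0.129
grip_force: 80.0
```

```bash
python3 chk.py yellow y1; python3 go.py 476.8 18.3 36.5 0.06; python3 -c "
import cv2
im=cv2.imread('pics/y1_scene.png').astype(int)
print(im[181:190,304:316,2]-im[181:190,304:316,1]);print(im[181:190,304:316].mean(2).round().astype(int))"
```

```text
top no red
scene want [309.9  186.32] seen [309.9 186. ] 42.0 dot-needle [ 1.87 -1.57]
scene fit [518.65  20.12   0.     0.7 ] dot 558.6820040910712 8.229193920127114
[476.8, 18.3, 36.5, 0.06] -> 0.07 -0.02 -0.02 -0.000 0.000 0.001 rows>= 1
t 31.4833 pos [476.2  18.1  36.3] yaw 0.0608 tilt [-0. -0.] grip 0.13 80.0 F [-0.8  0.2 -1. ]
[[ -2  -3  -3  -3  -3  -5  -2  -2  -3  -3  -2  -3]
 [ -3  -4  -3  -4  -3  -3  -4  -3  -2  -2  -4  -2]
 [ -8  -3  -3  -3  -4  -3  -1  -1  -2  -3  -2  -3]
 [ -5   1   3   3  18  22   6  -2  -8 -12  -9  -9]
 [ -1  -4  -3  -1   6  35  34  16   3  -8  -9  -9]
 [ -3  -3  -4  -4  -3  46  74  42  23   4  -3  -8]
 [ -2  -2  -2  -4  -4   5   8   5   9   3   3   2]
 [ -5  -1  -3  -2  -4  -4  -4  -3  -3  -3  -2   0]
 [ -5  -3  -4  -5  -4  -5  -3  -5  -3  -5  -4  -3]]
[[143 153 153 147 142 147 140 147 148 101  59  50]
 [149 149 149 148 149 149 134 145 148 140 100  57]
 [181 153 147 147 149 130 128 145 147 148 107  60]
 [189 161 132 147 140 127 138 146 185 211 225 158]
 [178 182 178 182 166 127 121 141 181 232 240 233]
 [187 191 192 192 188 130  91 120 139 176 198 237]
 [188 192 192 190 192 178 173 176 167 141 138 181]
 [177 180 188 191 191 191 190 193 189 180 156 140]
 [158 156 186 179 187 192 191 190 190 192 184 181]]
```

```bash
python3 -c "
import cv2
im=cv2.imread('pics/w3_scene.png').astype(int)
print(im[181:190,304:316,2]-im[181:190,304:316,1]);print(im[181:190,304:316].mean(2).round().astype(int))
im=cv2.imread('pics/w3_top.png').astype(int)
print(im[202:214,338:350,2]-im[202:214,338:350,1])
a=cv2.imread('pics/w3_scene.png')[170:200,295:325];b=cv2.imread('pics/y1_scene.png')[170:200,295:325]
import numpy as np
cv2.imwrite('pics/c7.png',cv2.resize(np.hstack([a,b]),None,fx=13,fy=13,interpolation=cv2.INTER_CUBIC))
"
```

```text
[[ -2  -3  -3  -2  -3  -2  -2  -3  -2  -5  -2  -2]
 [ -2  -3  -2  -5  -3  -2  -3  -2  -2  -2  -3  -5]
 [ -8  -4  -3  -1  -3  -2  -3  -3  -4  -8 -11  -9]
 [ -5  -1  -2  -4  -3  -2  -7 -13 -16 -15 -10  -9]
 [ -1   2   2  -1  -8 -14 -13 -15 -15 -17 -16 -14]
 [  2   2  -1   0  12  33  42  -8 -15 -16 -16 -17]
 [  0  -3  -6  -9   2  33  51  -7 -17 -17 -15 -15]
 [  3  -1  -4  -8  -9  -6   5  -3 -14 -17 -17 -15]
 [  2   2   0  -3  -4  -8  -8 -10  -6  -8 -13 -16]]
[[144 151 155 148 142 146 139 145 147 148 148 147]
 [148 147 148 149 148 149 133 143 147 147 149 148]
 [180 151 145 147 148 148 132 144 124 179 209 196]
 [187 161 133 143 149 148 150 205 221 207 231 235]
 [169 160 153 113 158 194 187 211 218 211 217 217]
 [161 164 179 165 167 143 135 199 211 211 211 209]
 [149 213 232 233 188 142 127 196 211 210 212 213]
 [143 158 176 230 233 230 181 157 188 207 210 211]
 [159 140 129 160 179 232 233 197 197 175 174 205]]
[[ 5  6  5  5  5  4  5  1  0  0 -3 -1]
 [ 5  6  5  5  5  5  4  0 -1  1 -1  0]
 [ 6  6  5  1  4  5  2 -1  0 -1 -1 -1]
 [ 6  6  0 -4 -2  2  0  0 -3  0 -1  1]
 [ 0  3 -5 -7  0  5 11 13  2  0  1 -1]
 [-8 -1 -3 -8  4 33 52 39  8  0 -2 -3]
 [-8 -1 -4 -8  6 45 69 46 10 -2 -2 -3]
 [-8 -4 -6 -8  0 19 32 22  5 -2 -2 -3]
 [-8 -5 -8 -8 -1  2  0 -1 -2 -3 -1 -5]
 [-8 -5 -6 -8  0  2 -2 -2 -3 -2 -1 -2]
 [-7 -6 -8 -8 -2  1 -2 -2 -1 -1 -3 -3]
 [-7 -5 -8 -7 -4  0 -1 -2 -1 -2 -2 -6]]
```

View pics/c7.png

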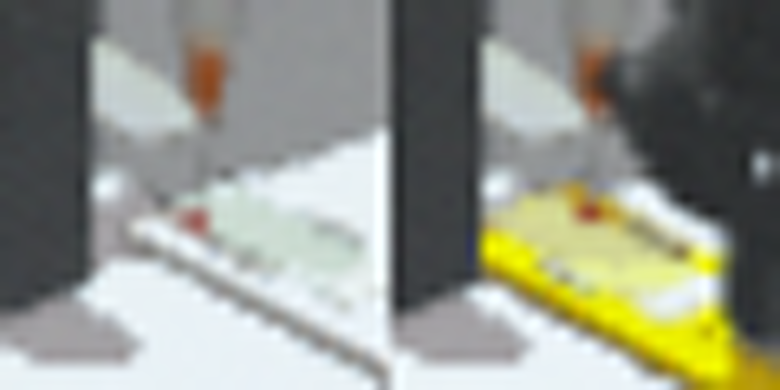

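Emit:
{"fn": "step_arm", "kwargs": {"commands": "0 0.08 0.03 0 0 0 0;0 0.08 0.03 0 0 0 0;0 0.08 0.03 0.02 0 0 0;0 0.08 0.03 0.02 0 0 0;0.1 0.08 0.03 0.02 0 0 0;0.2 0.08 0.03 0.02 0 0 0;0.3 0.08 0.03 0.02 0 0 0;0.3 0.08 0.03 0.02 0 0 0;0.3 0.08 0.03 -2 0 0 0;0.3 0.08 0.03 -6 0 0 0;0.3 0.08 0.03 -6 0 0 0;0.3 -0.5 4 -6 0 0 0;0 -1.4 8 -6 0 0 0;0 -1.4 9.7 -6 0 0 0;0 -1.4 9.7 -6 0 0 0;0 -1.4 9.7 -6 0 0 0;0 -1.4 9.7 -4 0 0 0;0 -1.4 9.7 -2.5 0 0 0;0 -1.4 9.7 -2.5 0 0 0;0 -1.4 9.7 -2.5 0 0 0"}}

```text
time_s: 33.15
eef_pos: [468.3, -78.6, 61.2]
ee_rot: [-0.0, 1.0, 0.031, -0.001]
force: [-0.4, 0.0, 1.1]
grip_width: -0.001
grip_force: 0.0
```

```bash
python3 chk.py yellow y2;  python3 go.py 468 -80.5 39 0.06; python3 -c "
import cv2
im=cv2.imread('pics/y2_scene.png').astype(int)
print(im[181:190,304:316,2]-im[181:190,304:316,1])
im=cv2.imread('pics/y2_top.png').astype(int)
print(im[202:214,338:350,2]-im[202:214,338:350,1])"
```

```text
top want [344.1  207.44] seen [344.39 207.69] 51.0 dot-needle [-0.77 -0.95]
top fit [519.53  20.46   0.08   0.84] dot 560.333063879757 11.5490514580002
scene want [309.9  186.32] seen [309.82 186.  ] 38.0 dot-needle [ 2.06 -1.31]
scene fit [522.03  20.58   0.02   0.23] dot 562.2413719860651 9.315619187934441
[468.0, -80.5, 39.0, 0.06] -> -0.11 0.12 2.32 0.001 -0.001 0.002 rows>= 1
t 33.25 pos [469.  -79.2  62.2] yaw 0.0617 tilt [0.001 0.001] grip -0.001 0.0 F [-0.7 -1.   1.4]
[[ -2  -4  -4  -3  -3  -4  -2  -3  -3  -1  -2  -3]
 [ -3  -4  -2  -2  -2  -1  -2  -3  -3  -3  -4  -6]
 [ -8  -3  -2  -3  -4  -2  -1  -3  -2  -3  -3  -7]
 [ -5   0  -3   7  11  16   3  -1  -7 -10 -10  -9]
 [ -2  -2  -3  -1   9  22  18  15  -9 -10  -9  -9]
 [ -5  -5  -5  -5  16  50  65  43  22   8 -11  -9]
 [ -9 -10  -8  -5   1  21  30  15   7   5   5   1]
 [ -9 -11 -11 -11  -7  -1   0  -4  -2   1   6   1]
 [ -5  -6  -9 -11 -11  -8  -9  -7  -5  -3  -4   2]]
[[11 11 13 12 13 15 13  2 -1 -1  0 -1]
 [ 9 10 10 11 11  7  4  1 -2  1  0 -1]
 [ 8  7  8  6  8  6  2  1 -1  0 -2 -1]
 [ 1  1  1  2  4  6  3 -1 -3  1 -1 -2]
 [-5 -3 -5 -5  2 10 15 11  5  3  1 -1]
 [ 6  5  4  6  7 29 53 43 20 15  7 -4]
 [ 2  1  2  4  8 29 58 57 32 24 13 -4]
 [-4 -3 -4  3  9 18 30 37 33 29 16 -4]
 [ 6  7  3  4  7  6  8 16 20 25 17 -5]
 [ 2  3  0  2  8  8  7 10 12 21 19 -3]
 [-3 -2  1  6  8  7  8  8 10 20 19 -1]
 [ 5  5  4  5  8  8  8  9  7 20 19 -1]]
```

Emit:
{"fn": "step_arm", "kwargs": {"commands": "0 -0.05 0.12 0.7 0 0 0;0 -0.05 0.12 1.4 0 0 0;0 -0.05 0.12 1.8 0 0 0;0 -0.05 0.12 2.1 0 0 0;0 -0.05 0.12 2.25 0 0 0;0 -0.05 0.12 2.35 0 0 0;0 -0.05 0.12 2.35 0 0 0;0 -0.05 0.12 2.35 0 0 0"}}

```text
time_s: 33.92
eef_pos: [468.1, -80.9, 38.8]
ee_rot: [0.0, 1.0, 0.03, 0.0]
force: [-6.2, 0.9, 16.0]
grip_width: -0.0
grip_force: 8.1
```

```bash
python3 go.py 477 17.6 90 0.06
```

```text
[477.0, 17.6, 90.0, 0.06] -> 1.49 -9.77 -5.12 0.000 -0.000 0.001 rows>= 3
t 33.9167 pos [468.1 -80.9  38.8] yaw 0.061 tilt [0. 0.] grip -0.0 8.1 F [-6.2  0.9 16. ]
```

Emit:
{"fn": "step_arm", "kwargs": {"commands": "0 0 -0.1 -2 0 0 0;0 0 -0.1 -5.2 0 0 0;0.3 0 -0.1 -5.2 0 0 0;0.3 0.8 -4 -5.2 0 0 0;0.3 1.4 -8 -5.2 0 0 0;0.3 1.45 -9.8 -5.2 0 0 0;0.3 1.45 -9.8 -5.2 0 0 0;0.3 1.45 -9.8 -5.2 0 0 0;0.3 1.45 -9.8 -5.2 0 0 0"}}

```text
time_s: 34.67
eef_pos: [476.6, 17.4, 89.7]
ee_rot: [0.0, 1.0, 0.03, -0.0]
force: [-0.3, -0.2, -0.9]
grip_width: 0.296
grip_force: 0.0
```

```bash
python3 go.py 477 17.6 36.5 0.06
```

```text
[477.0, 17.6, 36.5, 0.06] -> 0.04 -0.02 5.32 0.000 0.000 0.001 rows>= 2
t 34.6667 pos [476.6  17.4  89.7] yaw 0.0606 tilt [-0.  0.] grip 0.296 0.0 F [-0.3 -0.2 -0.9]
```

Emit:
{"fn": "step_arm", "kwargs": {"commands": "0.3 0 0 3 0 0 0;0.3 0 0 5 0 0 0;0.3 0 0 5.3 0 0 0;0.3 0 0 5.3 0 0 0;0.3 0 0 5.3 0 0 0;0 0 0 5.3 0 0 0;0 0 0 5.3 0 0 0;0 0 0 5.3 0 0 0;0 0 0 5.3 0 0 0;0 0 0 5.3 0 0 0;0 0 0 5.3 0 0 0;0 -1 0 5.28 0 0 0;0 -2.5 0 5.28 0 0 0;0 -4.5 0 5.28 0 0 0;0 -6 0 5.28 0 0 0;0 -6.5 0 5.28 0 0 0;0 -6.5 0 2 0 0 0;0 -6.5 0 -2 0 0 0;0 -6.5 0 -2 0 0 0;0 -6.5 0 -2 0 0 0"}}

```text
time_s: 36.33
eef_pos: [412.7, 13.7, 111.5]
ee_rot: [0.001, 1.0, 0.03, 0.002]
force: [-0.6, 0.0, -2.2]
grip_width: 0.123
grip_force: 78.5
```

```bash
python3 m1.py blue white; python3 m2.py yellow 78;python3 go.py 414.1 -294.8 110 -0.05 414.1 -294.8 45 -0.05
```

```text
top blue [457.418 215.592   0.067   0.013] pred dot [507.307 218.918] seen []
top white [ 465.206 -222.627   -0.058    0.075] pred dot [ 511.707 -215.302] seen []
scene blue [459.262 215.639   0.047   0.027] pred dot [509.206 218.008] seen []
scene white [ 847.987 -339.214   -0.721    0.949] pred dot [ 889.152 -362.05 ] seen []
top pred dot [496.8    7.22  87.  ] [347.95 225.57] seen [347.84 225.35] 159.0 [0.65 0.35]
scene pred dot [496.8    7.22  87.  ] [324.52 174.39] seen [324.05 175.  ] 78.0 [-2.63  4.4 ]
TCP [411.23  14.04 109.24] 0.060763499863638167 grip 0.1253613351605238 78.5395860671997
[414.1, -294.8, 110.0, -0.05] -> -1.57 30.85 -0.15 -0.001 0.003 0.111 rows>= 8
[414.1, -294.8, 45.0, -0.05] -> -1.55 30.86 6.35 -0.001 0.003 0.111 rows>= 8
t 36.5333 pos [411.   14.1 108.7] yaw 0.0608 tilt [-0.002 -0.001] grip 0.126 78.5 F [ 0.2  0.1 -1.4]
```

Emit:
{"fn": "step_arm", "kwargs": {"commands": "0 -0.2 4 -0.2 0 0 0.03;0 -0.4 8 -0.2 0 0 0.06;0 -0.6 12 -0.2 0 0 0.09;0 -0.8 16 -0.2 0 0 0.11;0 -1 20 -0.2 0 0 0.11;0 -1.3 24 -0.2 0 0 0.11;0 -1.5 28 -0.2 0 0 0.11;0 -1.6 30.9 -0.2 0 0 0.11;0 -1.6 30.9 -0.2 0 0 0.11;0 -1.6 30.9 -0.2 0 0 0.11;0 -1.6 30.9 -0.2 0 0 0.11;0 -1.6 30.9 3 0 0 0.11;0 -1.6 30.9 6 0 0 0.11;0 -1.6 30.9 6.4 0 0 0.11;0 -1.6 30.9 6.4 0 0 0.11;0 -1.6 30.9 6.4 0 0 0.11"}}

```text
time_s: 37.87
eef_pos: [415.0, -295.2, 46.8]
ee_rot: [0.0, 1.0, -0.024, 0.0]
force: [0.2, -0.7, -0.9]
grip_width: 0.128
grip_force: 78.7
```

```bash
python3 go.py 414.1 -294.8 38 -0.05; python3 m2.py yellow 12
```

```text
[414.1, -294.8, 38.0, -0.05] -> -0.09 -0.04 0.88 0.001 -0.001 0.002 rows>= 1
t 37.8667 pos [ 415.  -295.2   46.8] yaw -0.0482 tilt [0.001 0.001] grip 0.128 78.7 F [ 0.2 -0.7 -0.9]
top pred dot [ 499.34 -311.32   21.  ] [444.88 229.97] seen [445.36 229.43] 161.0 [ 1.78 -1.58]
scene pred dot [ 499.34 -311.32   21.  ] [386.14 168.45] seen None 16.0 None
TCP [ 415.01 -295.23   46.84] -0.048216405291830924 grip 0.1280854450895526 78.65129113197327
```

Emit:
{"fn": "step_arm", "kwargs": {"commands": "0 0 0 0.4 0 0 0;0 0 0 0.7 0 0 0;0 0 0 0.8 0 0 0;0 0 0 0.88 0 0 0;0 0 0 0.88 0 0 0"}}

```text
time_s: 38.38
eef_pos: [414.5, -295.5, 37.6]
ee_rot: [0.0, 1.0, -0.025, 0.0]
force: [-3.1, 1.8, 6.9]
grip_width: 0.13
grip_force: 80.0
```

Emit:
{"fn": "step_arm", "kwargs": {"commands": "0.15 0 0 0 0 0 0;0.3 0 0 0 0 0 0;0.3 0 0 0 0 0 0;0.3 0 0 -3 0 0 0;0.3 0 0 -7.5 0 0 0;0.3 0 0 -7.5 0 0 0;0.3 0 -4 -7.5 0 0 -0.05;0.3 0 -8 -7.5 0 0 -0.1;0.3 0 -12 -7.5 0 0 -0.12;0.3 0 -16 -7.5 0 0 -0.12;0.3 0 -20 -7.5 0 0 -0.12;0.3 0 -24 -7.5 0 0 -0.12;0.3 0 -28 -7.5 0 0 -0.12;0.3 0 -32 -7.5 0 0 -0.12;0.3 0 -36 -7.5 0 0 -0.12;0.3 0 -40 -7.5 0 0 -0.12;0.3 0 -40 -7.5 0 0 -0.12;0.3 0 -40 -7.5 0 0 -0.12;0.3 0 -40 -7.5 0 0 -0.12"}}

```text
time_s: 39.97
eef_pos: [434.2, 103.7, 112.0]
ee_rot: [0.0, 0.999, 0.036, 0.0]
force: [0.1, -0.7, -0.3]
grip_width: 0.302
grip_force: 0.0
```

```bash
sed -i "s/yellow=(602,225,0,0)/yellow=(459,-297,7.5,-.05)/" m1.py; python3 m1.py; python3 go.py 412.8 212.5 110 0.067
```

```text
top gauge [493.236 408.071  -0.199   0.01 ] pred dot [527.544 401.146] seen []
top white [ 465.172 -222.639   -0.058    0.074] pred dot [ 511.673 -215.316] seen []
top yellow [ 458.48  -297.423   -0.044    0.649] pred dot [ 497.912 -311.176] seen []
top blue [457.459 215.632   0.067   0.013] pred dot [507.346 218.989] seen []
scene gauge [375.611 481.19    0.945   0.873] pred dot [396.122 509.55 ] seen []
scene white [ 815.431 -334.769   -0.752    0.809] pred dot [ 855.864 -358.875] seen []
scene yellow None
scene blue [459.262 215.639   0.047   0.026] pred dot [509.206 218.008] seen []
[412.8, 212.5, 110.0, 0.067] -> -1.40 -11.08 0.20 0.000 -0.000 0.002 rows>= 3
t 40.0667 pos [434.4 102.9 112. ] yaw 0.069 tilt [0. 0.] grip 0.296 0.0 F [ 0.9 -0.3 -0. ]
```

Emit:
{"fn": "step_arm", "kwargs": {"commands": "0.3 -1.4 -4 0.1 0 0 0;0.3 -1.4 -8 0.1 0 0 0;0.3 -1.4 -11 0.1 0 0 0;0.3 -1.4 -11 0.1 0 0 0;0.3 -1.4 -11 0.1 0 0 0;0.3 -1.4 -11 0.1 0 0 0;0.3 -1.4 -11 0.1 0 0 0"}}

```text
time_s: 40.65
eef_pos: [412.8, 211.4, 111.0]
ee_rot: [0.0, 0.999, 0.034, -0.0]
force: [1.0, 0.3, 0.5]
grip_width: 0.302
grip_force: 0.0
```

```bash
python3 go.py 412.8 212.5 29.4 0.067; python3 m1.py blue
```

```text
[412.8, 212.5, 29.4, 0.067] -> 0.01 -0.11 8.16 0.000 0.000 0.002 rows>= 2
t 40.65 pos [412.8 211.4 111. ] yaw 0.0685 tilt [-0.  0.] grip 0.302 0.0 F [1.  0.3 0.5]
top blue [478.695 228.315  -0.293   3.527] pred dot [526.571 213.896] seen []
scene blue [459.446 215.804   0.041   0.026] pred dot [509.404 217.863] seen []
```

Emit:
{"fn": "step_arm", "kwargs": {"commands": "0.3 0 -0.08 3 0 0 0;0.3 0 -0.08 6 0 0 0;0.3 0 -0.08 8.1 0 0 0;0.3 0 -0.08 8.15 0 0 0;0.3 0 -0.08 8.15 0 0 0;0.3 0 -0.08 8.15 0 0 0;0.1 0 -0.08 8.15 0 0 0;0 0 -0.08 8.15 0 0 0;0 0 -0.08 8.15 0 0 0;0 0 -0.08 8.15 0 0 0;0 0 -0.08 8.15 0 0 0;0 0 -0.08 8.15 0 0 0"}}

```text
time_s: 41.75
eef_pos: [413.4, 213.7, 31.1]
ee_rot: [-0.0, 0.999, 0.035, 0.002]
force: [-1.3, -1.6, 7.1]
grip_width: 0.127
grip_force: 78.7
```

```bash
python3 m2.py blue 0; python3 go.py 412.8 212.5 110 0.067
```

```text
top pred dot [508.12 220.37   9.  ] [278.97 223.06] seen [279.14 223.12] 271.0 [-0.16 -0.56]
scene pred dot [508.12 220.37   9.  ] [271.29 211.62] seen [271.42 211.6 ] 252.0 [-0.18 -0.39]
TCP [413.36 213.65  31.11] 0.07074449005592882 grip 0.1266288599451784 78.66290330886841
[412.8, 212.5, 110.0, 0.067] -> -0.04 0.11 -7.89 -0.000 -0.003 0.004 rows>= 2
t 41.85 pos [413.4 213.7  31.1] yaw 0.0708 tilt [ 0.003 -0.   ] grip 0.128 78.7 F [-0.1 -0.9  6.8]
```

Emit:
{"fn": "step_arm", "kwargs": {"commands": "0 0 0 -3 0 0 0;0 0 0 -8 0 0 0;0 0 0 -8 0 0 0;0 -0.5 4 -8 0 0 0;0 -1 8 -8 0 0 0;0 -1.5 12 -8 0 0 0;0 -2 16 -8 0 0 0.01;0 -2.3 20 -8 0 0 0.01;0 -2.3 21.2 -8 0 0 0.01;0 -2.3 21.2 -8 0 0 0.01;0 -2.3 21.2 -8 0 0 0.01;0 -2.3 21.2 -8 0 0 0.01;0 -2.3 21.2 -8 0 0 0.01"}}

```text
time_s: 42.93
eef_pos: [404.3, 1.4, 109.6]
ee_rot: [-0.0, 1.0, 0.031, 0.0]
force: [0.0, 0.1, -1.5]
grip_width: 0.128
grip_force: 78.7
```

```bash
python3 m2.py blue 78; python3 go.py 405 2 38 0.06
```

```text
top pred dot [499.13   7.36  87.  ] [347.91 224.81] seen [348.15 224.86] 410.0 [-0.13 -0.75]
scene pred dot [499.13   7.36  87.  ] [324.03 174.15] seen [323.57 174.  ] 165.0 [1.8  0.48]
TCP [404.32   1.44 109.58] 0.062386310411872925 grip 0.1275264064332668 78.7448787689209
[405.0, 2.0, 38.0, 0.06] -> 0.07 -0.06 7.16 -0.000 0.000 0.003 rows>= 2
t 43.0333 pos [404.4   1.4 109.6] yaw 0.0625 tilt [-0. -0.] grip 0.127 78.7 F [ 0.6 -0.3 -2.5]
```

Emit:
{"fn": "step_arm", "kwargs": {"commands": "0 0 0 3 0 0 0.002;0 0 0 6 0 0 0.002;0 0 0 7 0 0 0.002;0 0 0 7.2 0 0 0.002;0 0 0 7.22 0 0 0.002;0 0 0 7.22 0 0 0.002;0 0 0 7.22 0 0 0.002"}}

```text
time_s: 43.62
eef_pos: [404.7, 0.8, 37.5]
ee_rot: [0.0, 1.0, 0.03, 0.0]
force: [0.4, -0.0, -1.6]
grip_width: 0.127
grip_force: 79.9
```

```bash
python3 m2.py blue 6; python3 go.py 468 5.7 37.1 0.06
```

```text
top pred dot [499.51   6.43  15.  ] [345.45 227.36] seen [345.63 227.26] 278.0 [ 0.35 -0.57]
scene pred dot [499.51   6.43  15.  ] [323.03 192.81] seen [322.6 192. ] 180.0 [ 5.34 -2.72]
TCP [404.67   0.77  37.5 ] 0.059556157774800014 grip 0.12704430846682752 79.86027002334595
[468.0, 5.7, 37.1, 0.06] -> 6.35 -0.13 0.05 0.000 -0.001 -0.001 rows>= 2
t 43.7167 pos [404.7   0.6  37.5] yaw 0.0592 tilt [0.001 0.   ] grip 0.128 79.9 F [-1.1  0.4 -0.8]
```

Emit:
{"fn": "step_arm", "kwargs": {"commands": "0 0 -0.02 0.04 0 0 0;0 1 -0.05 0.04 0 0 0;0 2 -0.08 0.04 0 0 0;0 3 -0.13 0.04 0 0 0;0 4 -0.13 0.04 0 0 0;0 5 -0.13 0.04 0 0 0;0 5.8 -0.13 0.04 0 0 0;0 6.2 -0.13 0.04 0 0 0;0 6.4 -0.13 0.04 0 0 0;0 6.4 -0.13 0.04 0 0 0;0 6.4 -0.13 0.04 0 0 0;0 6.4 -0.13 0.04 0 0 0"}}

```text
time_s: 44.72
eef_pos: [468.3, 5.5, 37.1]
ee_rot: [0.0, 1.0, 0.029, 0.0]
force: [0.7, 0.0, 0.8]
grip_width: 0.124
grip_force: 80.1
```

```bash
python3 chk.py blue b1; python3 go.py 468.5 5.7 37 0.06; python3 -c "
import cv2
im=cv2.imread('pics/b1_scene.png').astype(int)
print(im[181:190,304:316,2]-im[181:190,304:316,1])"
```

```text
top want [344.1  207.44] seen [344.25 208.53] 51.0 dot-needle [-3.54 -0.54]
scene want [309.9  186.32] seen [309.82 185.75] 91.0 dot-needle [ 3.54 -2.59]
scene fit [513.98   7.32   0.02   0.23] dot 563.9724599940467 8.12320689714252
[468.5, 5.7, 37.0, 0.06] -> 0.02 -0.02 0.01 0.000 -0.001 -0.001 rows>= 1
t 44.8167 pos [468.3   5.5  37.1] yaw 0.0586 tilt [0.001 0.   ] grip 0.127 80.1 F [1.  0.6 1.2]
[[ -3  -5  -4  -3  -1  -3  -2  -1  -2  -3  -3  -4]
 [ -2  -3  -3  -3  -3  -2  -1  -3  -3  -3  -3  -3]
 [ -7  -3  -5  -2  -4  -2  -3  -3  -4 -12  -7  -8]
 [ -5  -1  -2  -3  -2  -2  -7 -15 -37 -52 -50 -30]
 [  1   2   1  -1 -13  11  31   2 -34 -44 -63 -51]
 [  3 -17 -37 -32 -32  24  60  14 -29 -38 -41 -43]
 [-34 -56 -65 -55 -39 -24 -18 -26 -35 -37 -38 -35]
 [-41 -67 -77 -73 -61 -43 -37 -38 -38 -37 -38 -38]
 [-19 -34 -49 -73 -78 -67 -37 -30 -36 -38 -36 -37]]
```

Emit:
{"fn": "step_arm", "kwargs": {"commands": "0 0 0 0.02 0 0 0;0 0 0 0.02 0 0 0;0.1 0 0 0.02 0 0 0;0.2 0 0 0.02 0 0 0;0.3 0 0 0.02 0 0 0;0.3 0 0 0.02 0 0 0;0.3 0 0 -2 0 0 0;0.3 0 0 -6 0 0 0;0.3 0 0 -6 0 0 0;0.3 -0.3 4 -6 0 0 0;0 -0.5 8 -6 0 0 0;0 -0.5 8.6 -6 0 0 0;0 -0.5 8.6 -6 0 0 0;0 -0.5 8.6 -6 0 0 0;0 -0.5 8.6 -4 0 0 0;0 -0.5 8.6 -2.5 0 0 0;0 -0.5 8.6 -2.5 0 0 0;0 -0.5 8.6 -2.5 0 0 0"}}

```text
time_s: 46.32
eef_pos: [468.0, -79.4, 61.7]
ee_rot: [-0.0, 1.0, 0.03, -0.001]
force: [0.7, 0.0, 0.0]
grip_width: 0.003
grip_force: 0.0
```

```bash
python3 chk.py blue b2; python3 go.py 468 -80.5 39 0.06; python3 -c "
import cv2
im=cv2.imread('pics/b2_scene.png').astype(int)
print(im[181:190,304:316,2]-im[181:190,304:316,1])
im=cv2.imread('pics/b2_top.png').astype(int)
print(im[202:214,338:350,2]-im[202:214,338:350,1])"
```

```text
top want [344.1  207.44] seen [344.4  207.53] 167.0 dot-needle [-0.27 -0.95]
top fit [511.08   7.65   0.05   0.05] dot 561.0070850852137 10.302497332775538
scene want [309.9  186.32] seen [309.7 186. ] 60.0 dot-needle [ 2.29 -0.98]
scene fit [514.51   8.5    0.03   0.05] dot 564.4840697087593 10.235590884550499
[468.0, -80.5, 39.0, 0.06] -> -0.08 0.03 2.37 0.000 -0.001 -0.000 rows>= 1
t 46.4167 pos [468.7 -80.1  62.7] yaw 0.0598 tilt [0.001 0.   ] grip -0.0 0.0 F [ 0.5 -0.5  0. ]
[[ -3  -3  -2  -1  -3  -4  -1  -3  -4  -3  -4  -2]
 [ -2  -2  -3  -5  -3  -3  -2  -3  -4  -3  -2  -4]
 [ -8  -3  -4  -3  -3  -3  -2  -2  -3  -2  -4  -9]
 [ -6   0  -3  -3  -3  -2  -2  -4 -22 -35 -29 -12]
 [ -1   1   1  -1  -3 -13 -15 -28 -35 -58 -51 -40]
 [  3   3   0 -11 -26  26  50  15 -30 -42 -44 -61]
 [-18 -51 -51 -32 -36  -2  14 -19 -35 -37 -38 -41]
 [-46 -76 -71 -58 -53 -33 -30 -36 -36 -39 -38 -38]
 [-28 -47 -67 -73 -70 -55 -38 -36 -37 -37 -36 -37]]
[[  5   5   6   4   4   5   4   1  -1  -1   1  -1]
 [  5   5   6   6   7   6   3  -1  -1   0  -3   0]
 [  4   4   6   0   0   2   1   0   0  -1  -1  -2]
 [-20 -22 -20 -21 -17 -14  -6  -2   0   0  -2   1]
 [-56 -56 -46 -35 -29 -15   4  10   2  -1  -6 -12]
 [-59 -58 -34 -24 -22  16  54  40   5  -9 -16 -36]
 [-57 -57 -38 -24 -18  19  63  42   0 -19 -23 -44]
 [-60 -56 -40 -26 -21  -6  18   9 -13 -21 -24 -42]
 [-57 -57 -41 -26 -21 -21 -20 -19 -22 -22 -23 -42]
 [-56 -58 -45 -27 -22 -24 -22 -21 -22 -20 -23 -44]
 [-54 -57 -39 -23 -20 -21 -20 -20 -22 -22 -22 -41]
 [-54 -43 -36 -26 -24 -22 -20 -22 -19 -21 -22 -33]]
```

Emit:
{"fn": "step_arm", "kwargs": {"commands": "0 -0.05 0.05 0.7 0 0 0;0 -0.05 0.05 1.4 0 0 0;0 -0.05 0.05 1.8 0 0 0;0 -0.05 0.05 2.1 0 0 0;0 -0.05 0.05 2.25 0 0 0;0 -0.05 0.05 2.4 0 0 0;0 -0.05 0.05 2.4 0 0 0;0 -0.05 0.05 2.4 0 0 0"}}

```text
time_s: 47.08
eef_pos: [467.8, -81.1, 38.8]
ee_rot: [-0.0, 1.0, 0.029, -0.0]
force: [-5.3, 2.1, 15.4]
grip_width: 0.002
grip_force: 7.5
```

```bash
python3 go.py 468.3 5.5 90 0.06
```

```text
[468.3, 5.5, 90.0, 0.06] -> 0.56 -8.64 -5.12 -0.000 0.000 -0.001 rows>= 3
t 47.0833 pos [467.8 -81.1  38.8] yaw 0.059 tilt [-0. -0.] grip 0.002 7.5 F [-5.3  2.1 15.4]
```

Emit:
{"fn": "step_arm", "kwargs": {"commands": "0 0 -0.1 -2 0 0 0;0 0 -0.1 -5.2 0 0 0;0.3 0 -0.1 -5.2 0 0 0;0.3 0.4 -4 -5.2 0 0 0;0.3 0.55 -8 -5.2 0 0 0;0.3 0.55 -8.65 -5.2 0 0 0;0.3 0.55 -8.65 -5.2 0 0 0;0.3 0.55 -8.65 -5.2 0 0 0;0.3 0.55 -8.65 -5.2 0 0 0"}}

```text
time_s: 47.83
eef_pos: [468.5, 4.5, 89.9]
ee_rot: [0.0, 1.0, 0.029, 0.0]
force: [0.4, -0.2, -0.3]
grip_width: 0.3
grip_force: 0.0
```

```bash
python3 go.py 468.3 5.5 37.1 0.06
```

```text
[468.3, 5.5, 37.1, 0.06] -> -0.01 -0.10 5.28 0.000 -0.000 -0.002 rows>= 2
t 47.8333 pos [468.5   4.5  89.9] yaw 0.0579 tilt [0. 0.] grip 0.3 0.0 F [ 0.4 -0.2 -0.3]
```

Emit:
{"fn": "step_arm", "kwargs": {"commands": "0.3 0 -0.08 3 0 0 0;0.3 0 -0.08 5 0 0 0;0.3 0 -0.08 5.25 0 0 0;0.3 0 -0.08 5.25 0 0 0;0.3 0 -0.08 5.25 0 0 0;0 0 -0.08 5.25 0 0 0;0 0 -0.08 5.25 0 0 0;0 0 -0.08 5.25 0 0 0;0 0 -0.08 5.25 0 0 0;0 0 -0.08 5.25 0 0 0;0 0 -0.08 5.25 0 0 0;0 -1 -0.08 5.23 0 0 0;0 -2.5 -0.08 5.23 0 0 0;0 -4.5 -0.08 5.23 0 0 0;0 -6 -0.08 5.23 0 0 0;0 -6.5 -0.08 5.23 0 0 0;0 -6.5 -0.08 2 0 0 0;0 -6.5 -0.08 -2 0 0 0;0 -6.5 -0.08 -2 0 0 0;0 -6.5 -0.08 -2 0 0 0"}}

```text
time_s: 49.5
eef_pos: [404.3, 2.3, 111.5]
ee_rot: [0.001, 1.0, 0.029, 0.002]
force: [0.1, 0.2, -2.4]
grip_width: 0.127
grip_force: 78.6
```

```bash
python3 m1.py gauge white; python3 m2.py blue 78;python3 go.py 410.4 -369.7 110 -0.05
```

```text
top gauge [493.248 408.088  -0.199   0.011] pred dot [527.557 401.172] seen []
top white [ 465.225 -222.645   -0.058    0.076] pred dot [ 511.727 -215.325] seen []
scene gauge [375.611 481.19    0.945   0.873] pred dot [396.122 509.55 ] seen []
scene white [ 847.987 -339.214   -0.721    0.949] pred dot [ 889.152 -362.05 ] seen []
top pred dot [497.71   8.26  87.  ] [347.61 225.26] seen [347.58 225.58] 327.0 [-1.    0.08]
scene pred dot [497.71   8.26  87.  ] [324.11 174.37] seen [323.73 175.  ] 146.0 [-2.91  4.26]
TCP [402.88   2.67 109.3 ] 0.058894403755911644 grip 0.1224165700439943 78.62802386283875
[410.4, -369.7, 110.0, -0.05] -> -1.42 37.22 -0.15 -0.001 0.003 0.109 rows>= 9
t 49.7 pos [402.7   2.7 108.8] yaw 0.0588 tilt [-0.003 -0.001] grip 0.128 78.6 F [-1.   0.4 -2.3]
```

Emit:
{"fn": "step_arm", "kwargs": {"commands": "0 -0.2 4 -0.2 0 0 0.03;0 -0.4 8 -0.2 0 0 0.06;0 -0.6 12 -0.2 0 0 0.09;0 -0.8 16 -0.2 0 0 0.109;0 -1 20 -0.2 0 0 0.109;0 -1.2 24 -0.2 0 0 0.109;0 -1.4 28 -0.2 0 0 0.109;0 -1.4 32 -0.2 0 0 0.109;0 -1.4 36 -0.2 0 0 0.109;0 -1.4 37.2 -0.2 0 0 0.109;0 -1.4 37.2 -0.2 0 0 0.109;0 -1.4 37.2 -0.2 0 0 0.109;0 -1.4 37.2 -0.2 0 0 0.109;0 -1.4 37.2 3 0 0 0.109;0 -1.4 37.2 6 0 0 0.109;0 -1.4 37.2 6.4 0 0 0.109;0 -1.4 37.2 6.4 0 0 0.109;0 -1.4 37.2 6.4 0 0 0.109"}}

```text
time_s: 51.2
eef_pos: [411.7, -369.6, 47.2]
ee_rot: [0.0, 1.0, -0.025, 0.0]
force: [0.2, 0.3, -0.9]
grip_width: 0.124
grip_force: 78.7
```

```bash
python3 go.py 410.4 -369.7 38.5 -0.05; python3 m2.py blue 12
```

```text
[410.4, -369.7, 38.5, -0.05] -> -0.13 0.02 0.87 0.001 -0.001 0.001 rows>= 1
t 51.2 pos [ 411.7 -369.6   47.2] yaw -0.0495 tilt [0.001 0.001] grip 0.124 78.7 F [ 0.2  0.3 -0.9]
top pred dot [ 506.61 -374.25   21.  ] [464.47 228.26] seen [464.79 228.23] 373.0 [ 0.12 -1.03]
scene pred dot [ 506.61 -374.25   21.  ] [395.8  163.78] seen [395.62 163.  ] 80.0 [ 5.34 -5.1 ]
TCP [ 411.73 -369.55   47.15] -0.04945632612824863 grip 0.12405084232130442 78.71318221092224
```

Emit:
{"fn": "step_arm", "kwargs": {"commands": "0 0 0 0.4 0 0 0;0 0 0 0.7 0 0 0;0 0 0 0.8 0 0 0;0 0 0 0.87 0 0 0;0 0 0 0.87 0 0 0"}}

```text
time_s: 51.72
eef_pos: [411.3, -369.8, 38.4]
ee_rot: [0.0, 1.0, -0.025, 0.0]
force: [-3.9, 3.7, 9.9]
grip_width: 0.127
grip_force: 80.7
```

Emit:
{"fn": "step_arm", "kwargs": {"commands": "0.15 0 0 0 0 0 0;0.3 0 0 0 0 0 0;0.3 0 0 0 0 0 0;0.3 0 0 -3 0 0 0;0.3 0 0 -8 0 0 0;0.3 0 0 -12 0 0 0;0.3 -1 -4 -12 0 0 -0.05;0.3 -2 -8 -12 0 0 -0.1;0.3 -3 -12 -12 0 0 -0.12;0.3 -4 -16 -12 0 0 -0.12;0.3 -5 -20 -12 0 0 -0.12;0.3 -5 -24 -12 0 0 -0.12;0.3 -5 -28 -12 0 0 -0.12;0.3 -5 -32 -12 0 0 -0.12;0.3 -5 -32 -12 0 0 -0.12;0.3 -5 -32 -12 0 0 -0.12;0.3 -5 -32 -12 0 0 -0.12"}}

```text
time_s: 53.13
eef_pos: [377.5, -47.9, 157.4]
ee_rot: [0.0, 0.999, 0.035, 0.0]
force: [0.5, -1.0, 0.3]
grip_width: 0.3
grip_force: 0.0
```

```bash
python3 - <<'E'
from h import *
snap('top','end.png');im=cv2.imread('pics/end.png')
cv2.imwrite('pics/endc.png',cv2.resize(im[135:285,160:500],None,fx=2.3,fy=2.3,interpolation=cv2.INTER_CUBIC))
E
```

```text
(no output)
```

View pics/endc.png

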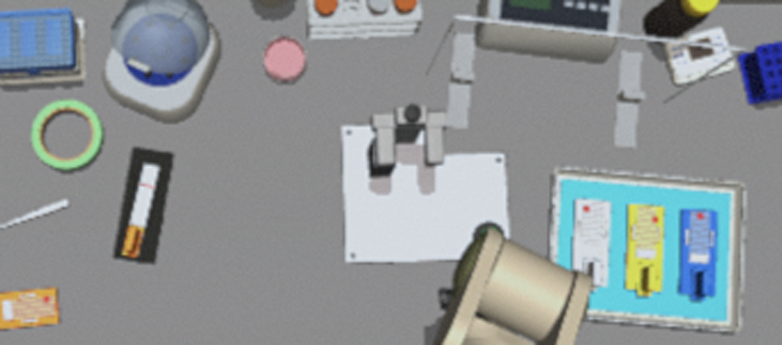

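The three carriers lie flat side by side in the tray (crop columns 590–700), the gauge is on its mat (140,205), and the tape and dish have not moved.

```bash
python3 -c "
from rig import *
print(finish_job())"
```

```text
the job is handed in; nothing more can be done
None
```

The job is handed in: the gap was gauged and the gauge laid back on its mat, then white, yellow and blue were each spotted in order, with the button fully pressed each time, and laid flat in the tray; white's dot was set least exactly, likely 2–3 mm off the needle tip but possibly up to about 5 mm (the dot's radius is 4.5 mm).

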